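Check the part cases and stack an antenna insulator

ROBOT

A 6-joint arm with a two-finger parallel gripper is mounted at the origin on the work surface. World frame = base frame: x ahead of the robot, y to its left, z up, the work surface at z = 0. Lengths are in mm, angles in rad, forces in N, time in s.
With the tool pointing down it reaches from about 200 to 875 mm from the base axis. Payload 3.4 kg.
Tool frame: the origin (TCP) lies midway between the tips of the shut fingers; the grasp point (between the pads) lies 19 mm behind it; z points along the fingers, y is the direction in which the jaws open and shut (so a half turn about z gives the same grasp; the last joint's range is limited). The gripper opens to 94 mm and grips with 3 to 60 N. Pads are 16 mm wide; open, the fingers measure 119 mm over their backs; the gripper's body (75 mm by 177 mm) begins 78 mm behind the grasp point.
Start: joints at [-1.417, 0.276, 1.505, -0, 1.361, -0.121], TCP at [156.027, -553.463, 205.493] pointing down, gripper open.
Joint ranges: [-2.89, 2.89], [-0.75, 2.08], [0.22, 2.7], [-1.18, 4.32], [0.11, 2.71], [-2.7, 2.7]. Speed limits (rad/s): [2.57, 2.57, 3.14, 3.14, 3.14, 3.14].

INTERFACE

Orientations are given as a 3x3 rotation matrix whose columns are the frame's x, y, z axes.
In Python, from workcell import manip, optics, job gives the robot as it stands.
- The arm moves only by the tool apply_moves, never from a script. Its argument "motion" is a list of rows, each a list of 3 entries, a list of its own where there are three numbers: the shift along the tool's x, y, z in m, then the turn, a rotation vector about the tool's x, y, z in rad, then the opening, from 0 (shut) to 1 (fully open). A call has 1 to 20 rows; each row is the pose to reach, as a shift and turn from the pose commanded when the call began, along the tool's axes at that moment; what a row does not reach only later rows make up. A row lasts 1/12 s, in which the tool goes at most 41.7 mm and 7.16 degrees, less where a joint would pass 70% of its speed; a pose out of reach is approached as far as the arm can. A call with a gripper value outside its range is refused whole. The fingers move at their own pace and stop on an object; "force" is the grip in N (left out, the last holds). Time passes only in rows, so rows that repeat a pose let the fingers close. It gives the time, the measured TCP pose, the force and the opening at its end, in the units of the state.
- manip.observe(): the state, without advancing time (a new reading comes with each control period).
- optics.capture(name): name is "scene" or "side" or "wrist"; returns a dict with "color" (420x560x3 uint8, red, green, blue), "fx", "fy", "cx", "cy" (pixels), "D" ([k1, k2, p1, p2, k3] as OpenCV has them; the pictures are not rectified), "xyz" and "attitude" of the camera in the world; the wrist camera has in their place "T_tool_cam" (4x4, takes a point from camera to tool coordinates, whose origin is the TCP and whose axes are the flange's). Camera axes: x right, y up, looking along -z (the intrinsics and any distortion apply to the point x, -y, -z); pixel columns grow to the right and rows downward; lengths in mm; the calibration is good to about 2 mm. A picture is of the moment at which its call begins: read the wrist's pose just before it. There is no depth.
- job.hand_in(): hands the job in, once; it reports no verdict.
The state is a dict: "time_s": time; "joint_pos": joint angles; "joint_velocities": joint speeds; "joint_efforts": joint torques, N m; "tcp_pos": TCP position; "ee_rot": TCP orientation; "wrist_force": force on the tool from outside, world axes, zero at the start; "moment": the same for the moment, N m; "opening": opening from 0.0 (shut) to 1.0 (fully open).
Only numpy, scipy, OpenCV 4.12 (cv2) and the standard library are available. Lean on these libraries where they do the work, as an engineer would, in place of code of your own. Each camera call takes 0.05 s, during which the arm holds its last target.

TASK

Build one antenna insulator in the assembly nest. First open all four part cases, so that they all stand open together and you can see what each holds (some may be empty); then stack flat in the nest's pocket the aluminium block, on it every white ceramic spacer found in the cases (one to three of them), and last the brass disc on top. Leave the orange disc where it lies in its case and the other things on the bench undisturbed, and finish with all four lids shut.

Things in the scene. Friction and masses are not known exactly. Their poses are not given: they have to be found in the camera images.
- nest_floor (a point): centre of the pocket floor of the fixed green-based assembly nest, 6 mm above the bench. The pocket is 40.5 mm square, its sides along the nest's own x and y, bounded by four L-shaped steel corner guides that rise 56 mm above the pocket floor (legs 6.5 mm along each side, 5 mm thick), so the middle 27 mm of every side is open for a fingertip. Base plate 66 x 66 mm. z up; the nest's yaw is small
- block_c (a point): centre of the loose aluminium base block, 36 x 36 mm and 24 mm high, lying on the bench; z up
- disc_c (a point): centre of the loose round brass top disc, 36 mm diameter, 12 mm high, lying on the bench; z up
- wrong_c (a point): centre of an orange plastic disc (36 mm diameter, 10 mm high), the wrong part, lying in one of the cases
- tape_c (a point): centre of a roll of silver tape standing flat on the bench, 100 mm diameter, 48 mm high (bystander)
- driver: red-handled screwdriver lying on the bench (bystander)
- jar_c (a point): centre of a jar, 60 mm diameter, 70 mm high (bystander)
- spacer0_c (a point): centre of a loose white ceramic spacer plate, 36 x 36 mm and 8 mm thick, lying flat in one of the cases; None if this spacer is absent
- spacer1_c (a point): centre of a loose white ceramic spacer plate, 36 x 36 mm and 8 mm thick, lying flat in one of the cases; None if this spacer is absent
- spacer2_c (a point): centre of a loose white ceramic spacer plate, 36 x 36 mm and 8 mm thick, lying flat in one of the cases; None if this spacer is absent
- case0: grey part case fixed to the bench, 68 mm (its x) by 110 mm (its y), 34 mm high, walls and floor 4 mm thick, holding one part or nothing on its floor; origin at the centre of its underside, front to -x (the robot). Closed by a blue lid 6 mm thick, hinged along the far top edge: the hinge line runs along the case's y, 35 mm to the case's +x and 34 mm above its origin
- lid0 (a joint): angle of the lid of case0: 0 shut, grows as it opens up and away from the robot, 1.57 upright, stop at 2.0. A stiff hinge: the lid stays where it is left; it takes about 1 to 2 N at the handle
- lid0_grip (a point): grip point on the lid of case0: a black fin standing on the lid near its front edge, 12 mm wide along the case's y, 16 mm along its x, 30 mm high; this point is 24 mm above the lid's upper face, 6 mm below the fin's tip, and moves with the lid; with the lid shut it lies 55 mm to the case's -x from the hinge line and 30 mm above it. Pinched across its 12 mm width the fin can pivot between the fingers as the lid swings
- case1: grey part case fixed to the bench, 68 mm (its x) by 110 mm (its y), 34 mm high, walls and floor 4 mm thick, holding one part or nothing on its floor; origin at the centre of its underside, front to -x (the robot). Closed by a blue lid 6 mm thick, hinged along the far top edge: the hinge line runs along the case's y, 35 mm to the case's +x and 34 mm above its origin
- lid1 (a joint): angle of the lid of case1: 0 shut, grows as it opens up and away from the robot, 1.57 upright, stop at 2.0. A stiff hinge: the lid stays where it is left; it takes about 1 to 2 N at the handle
- lid1_grip (a point): grip point on the lid of case1: a black fin standing on the lid near its front edge, 12 mm wide along the case's y, 16 mm along its x, 30 mm high; this point is 24 mm above the lid's upper face, 6 mm below the fin's tip, and moves with the lid; with the lid shut it lies 55 mm to the case's -x from the hinge line and 30 mm above it. Pinched across its 12 mm width the fin can pivot between the fingers as the lid swings
- case2: grey part case fixed to the bench, 68 mm (its x) by 110 mm (its y), 34 mm high, walls and floor 4 mm thick, holding one part or nothing on its floor; origin at the centre of its underside, front to -x (the robot). Closed by a blue lid 6 mm thick, hinged along the far top edge: the hinge line runs along the case's y, 35 mm to the case's +x and 34 mm above its origin
- lid2 (a joint): angle of the lid of case2: 0 shut, grows as it opens up and away from the robot, 1.57 upright, stop at 2.0. A stiff hinge: the lid stays where it is left; it takes about 1 to 2 N at the handle
- lid2_grip (a point): grip point on the lid of case2: a black fin standing on the lid near its front edge, 12 mm wide along the case's y, 16 mm along its x, 30 mm high; this point is 24 mm above the lid's upper face, 6 mm below the fin's tip, and moves with the lid; with the lid shut it lies 55 mm to the case's -x from the hinge line and 30 mm above it. Pinched across its 12 mm width the fin can pivot between the fingers as the lid swings
- case3: grey part case fixed to the bench, 68 mm (its x) by 110 mm (its y), 34 mm high, walls and floor 4 mm thick, holding one part or nothing on its floor; origin at the centre of its underside, front to -x (the robot). Closed by a blue lid 6 mm thick, hinged along the far top edge: the hinge line runs along the case's y, 35 mm to the case's +x and 34 mm above its origin
- lid3 (a joint): angle of the lid of case3: 0 shut, grows as it opens up and away from the robot, 1.57 upright, stop at 2.0. A stiff hinge: the lid stays where it is left; it takes about 1 to 2 N at the handle
- lid3_grip (a point): grip point on the lid of case3: a black fin standing on the lid near its front edge, 12 mm wide along the case's y, 16 mm along its x, 30 mm high; this point is 24 mm above the lid's upper face, 6 mm below the fin's tip, and moves with the lid; with the lid shut it lies 55 mm to the case's -x from the hinge line and 30 mm above it. Pinched across its 12 mm width the fin can pivot between the fingers as the lid swings
Not all that is in view belongs to the job. Of the things that look like the part that bears block_c, take the one that is farthest to the robot's left at the start.

How it is judged:
By the outcome, as a careful person would: the job done as asked, in the order asked, and still so for the second after the job is handed in, with the robot touching nothing.
Of spacer0, spacer1, spacer2 only 1 to 3 are there at a start; the rules pass over those that are not, and their reading is None.
At some moment in a run one of block, disc may be knocked a few centimetres aside while the robot is not near it.
It also fails if it takes over 210 s, if anything falls off the work surface, if the arm or the gripper's body presses on something with over 40 N, if the wrist force passes 120 N, or if a joint passes its speed limit or range.

## Working session

There is one attempt and no reset: what is moved stays moved. The work goes in short steps, Python scripts to look and compute and a tool call to move; the robot and the scene stay as the last step left them, time stands still between calls to the robot, and variables do not carry over. Pictures are saved under pics/ and viewed, and the job is handed in when it is done.

Besides the shell and the picture viewer there is one more tool, called after "Call:" as name(argument=value, ...), one argument or row to a line, values as JSON. apply_moves: Moves the arm, as the interface text tells. Its arguments: {"type":"object","properties":{"motion":{"type":"array"},"force":{"type":"number"}},"required":["motion"]}

```bash
ls; mkdir -p pics
python3 - <<'E'
from workcell import manip, optics, job
import cv2
s=manip.observe()
for k,v in s.items(): print(k,v)
for n in ["scene","side","wrist"]:
    c=optics.capture(n)
    cv2.imwrite(f"pics/{n}0.png",c["color"][:,:,::-1])
    print({k:v for k,v in c.items() if k!="color"})
E
```

```text
pics
time_s 0.0
joint_pos [-1.41700636e+00  2.76563939e-01  1.50611926e+00  3.71204213e-06
  1.36069177e+00 -1.20990277e-01]
joint_velocities [ 0.00173733 -0.00128746 -0.00011301  0.00105984 -0.00025035  0.00110308]
joint_efforts [ 3.11369913e-03 -4.04574287e+01 -2.37223399e+01  7.04206573e-02
  3.43312661e-02 -1.26321870e-04]
tcp_pos [ 155.93193071 -552.86379921  204.62798382]
ee_rot [[ 9.62485088e-01  2.71334448e-01 -2.69435833e-04]
 [ 2.71334494e-01 -9.62483500e-01  1.76183832e-03]
 [ 2.18719885e-04 -1.76885034e-03 -9.99998412e-01]]
wrist_force [ 0.00299525 -0.47188104 -0.64115599]
moment [ 0.02585992  0.02724036 -0.00640667]
opening 0.9992893315669608
{'fx': 545.8856684724855, 'fy': 545.8856684724855, 'cx': 274.32146018789325, 'cy': 207.94926153496365, 'D': array([0.02981253, 0.        , 0.        , 0.        , 0.        ]), 'xyz': array([1267.64957467, -281.30657027, 1036.29252057]), 'attitude': array([[ 0.28637788, -0.69208063,  0.66257989],
       [ 0.95811229,  0.20474831, -0.20024728],
       [ 0.00292516,  0.69217232,  0.72172635]])}
{'fx': 437.5696892047886, 'fy': 437.5696
[... 197 characters left out ...]
39]), 'attitude': array([[ 0.8517316 ,  0.38179816, -0.3588641 ],
       [-0.52358036,  0.64683267, -0.55450077],
       [ 0.02041765,  0.66018002,  0.75082985]])}
{'fx': 321.1704525872891, 'fy': 321.1704525872891, 'cx': 279.50670550956545, 'cy': 211.4775355505498, 'D': array([-0.04373772,  0.        ,  0.        ,  0.        ,  0.        ]), 'T_tool_cam': array([[ 1.22656428e-03,  9.63152208e-01,  2.68954121e-01,
         7.85002633e+01],
       [ 9.99999245e-01, -1.20204271e-03, -2.55855019e-04,
         3.86523824e-01],
       [ 7.68670137e-05,  2.68954232e-01, -9.63152955e-01,
        -1.78831802e+02],
       [ 0.00000000e+00,  0.00000000e+00,  0.00000000e+00,
         1.00000000e+00]])}
```

View pics/scene0.png

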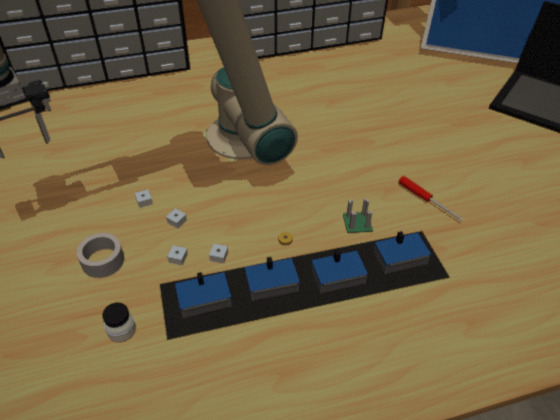

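View pics/side0.png

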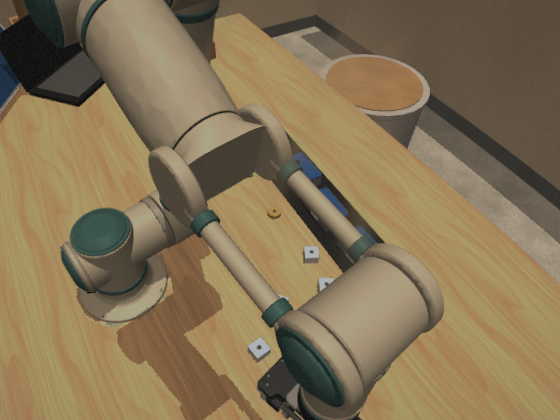

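View pics/wrist0.png

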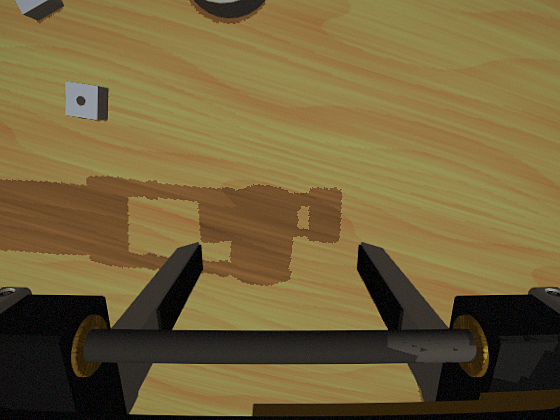

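The scene view shows four grey-white blocks with a dark dot near (144,198), (176,218), (178,255) and (218,253). The brass disc is at (286,238), the nest at (358,215), and four blue-lidded cases sit on a dark mat. Next I'll write helpers and localize these.

```bash
cat > h.py <<'E'
from workcell import manip, optics, job
import numpy as np, cv2
from scipy.spatial.transform import Rotation as Rn
def cap(n,fn=None,scale=1,crop=None):
    s=manip.observe(); c=optics.capture(n)
    if n=="wrist":
        T=np.eye(4);T[:3,:3]=s["ee_rot"];T[:3,3]=s["tcp_pos"]
        C=T@c["T_tool_cam"]; c["R"]=C[:3,:3]; c["t"]=C[:3,3]
    else: c["R"]=np.array(c["attitude"]);c["t"]=np.array(c["xyz"])
    c["K"]=np.array([[c["fx"],0,c["cx"]],[0,c["fy"],c["cy"]],[0,0,1]])
    c["s"]=s
    if fn:
        im=c["color"][:,:,::-1]
        if crop: im=im[crop[1]:crop[3],crop[0]:crop[2]]
        if scale!=1: im=cv2.resize(im,None,fx=scale,fy=scale,interpolation=cv2.INTER_CUBIC)
        cv2.imwrite("pics/"+fn,im)
    return c
def rays(c,px):
    p=cv2.undistortPoints(np.array(px,float).reshape(-1,1,2),c["K"],c["D"]).reshape(-1,2)
    d=np.c_[p[:,0],-p[:,1],-np.ones(len(p))]
    return d@c["R"].T
def toz(c,px,z):
    d=rays(c,px); return c["t"]+d*((z-c["t"][2])/d[:,2])[:,None]
def proj(c,P):
    q=(np.atleast_2d(P).astype(float)-c["t"])@c["R"]
    q=q*[1,-1,-1]
    return cv2.projectPoints(q.reshape(-1,1,3),np.zeros(3),np.zeros(3),c["K"],c["D"])[0].reshape(-1,2)
E
python3 - <<'E'
from h import *
c=cap("scene")
cv2.imwrite("pics/sc_a.png",cv2.resize(np.ascontiguousarray(c["color"][170:345,130:330,::-1]),None,fx=4,fy=4,interpolation=cv2.INTER_CUBIC)[:600])
cv2.imwrite("pics/sc_b.png",cv2.resize(np.ascontiguousarray(c["color"][170:320,260:460,::-1]),None,fx=4,fy=4,interpolation=cv2.INTER_CUBIC))
print(toz(c,[(144,198),(176,218),(178,253),(218,251)],24).round(0))
print(toz(c,[(286,238)],12).round(0),toz(c,[(358,222)],6).round(0))
hsv=cv2.cvtColor(c["color"],cv2.COLOR_RGB2HSV)
m=cv2.inRange(hsv,(100,120,60),(125,255,255)); m[:200]=0
n,l,st,ce=cv2.connectedComponentsWithStats(m)
for i in range(1,n):
    if st[i,4]>200: print(st[i],ce[i].round(1), toz(c,[ce[i]],40).round(1)); cn=max(cv2.findContours((l==i).astype(np.uint8),0,1)[0],key=cv2.contourArea); print(toz(c,cv2.boxPoints(cv2.minAreaRect(cn)),40).round(0).tolist())
E
```

```text
[[ 207. -316.   24.]
 [ 302. -248.   24.]
 [ 416. -262.   24.]
 [ 437. -170.   24.]]
[[434.   1.  12.]] [[430. 195.   6.]]
[ 375  233   56   32 1047] [402.1 248.4] [[565.3 246.3  40. ]]
[[527.0, 193.0, 40.0], [527.0, 324.0, 40.0], [599.0, 302.0, 40.0], [598.0, 176.0, 40.0]]
[ 312  251   56   34 1153] [338.8 267.1] [[574.7  83.1  40. ]]
[[536.0, 30.0, 40.0], [538.0, 155.0, 40.0], [611.0, 138.0, 40.0], [607.0, 18.0, 40.0]]
[ 245  258   55   34 1177] [271.3 274.8] [[551.9 -71.4  40. ]]
[[514.0, -125.0, 40.0], [519.0, -6.0, 40.0], [589.0, -17.0, 40.0], [583.0, -131.0, 40.0]]
[ 175  272   56   37 1316] [202.  290.2] [[ 548.8 -229.9   40. ]]
[[512.0, -287.0, 40.0], [512.0, -170.0, 40.0], [584.0, -173.0, 40.0], [582.0, -285.0, 40.0]]
```

View pics/sc_a.png

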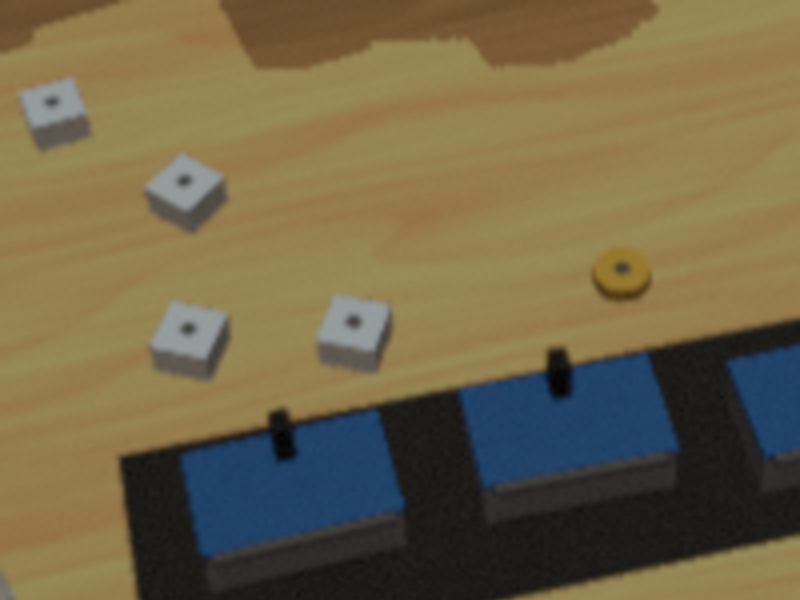

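View pics/sc_b.png

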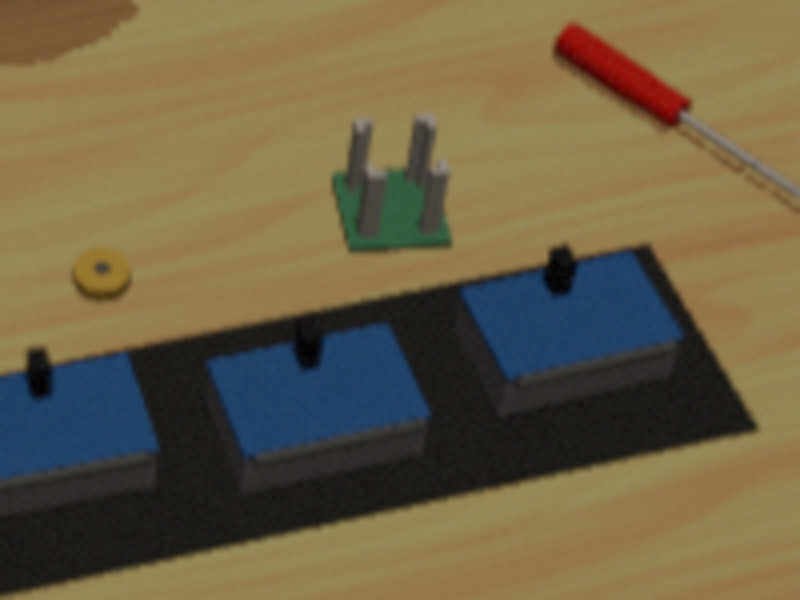

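Call:
apply_moves(
  motion=[
    [[0.3497,-0.3414,0],[0,0,0.275],1],
    [[0.3497,-0.3414,0],[0,0,0.275],1],
    [[0.3497,-0.3414,0],[0,0,0.275],1],
    [[0.3497,-0.3414,0],[0,0,0.275],1],
    [[0.3497,-0.3414,0],[0,0,0.275],1],
    [[0.3497,-0.3414,0],[0,0,0.275],1],
    [[0.3497,-0.3414,0],[0,0,0.275],1],
    [[0.3497,-0.3414,0],[0,0,0.275],1],
    [[0.3497,-0.3414,0],[0,0,0.275],1],
    [[0.3497,-0.3414,0],[0,0,0.275],1],
    [[0.3497,-0.3414,0],[0,0,0.275],1],
    [[0.3497,-0.3414,0],[0,0,0.275],1],
    [[0.3497,-0.3414,0],[0,0,0.275],1],
    [[0.3497,-0.3414,0],[0,0,0.275],1],
    [[0.3497,-0.3414,0],[0,0,0.275],1],
    [[0.3497,-0.3414,0],[0,0,0.275],1],
  ],
)

```text
time_s: 1.53
tcp_pos: [399.4, -131.0, 205.4]
ee_rot: [[1.0, -0.002, -0.001], [-0.002, -1.0, -0.001], [-0.001, 0.001, -1.0]]
wrist_force: [-0.5, 1.1, 0.2]
opening: 0.997
```

Run:
```python
from h import *
s=manip.observe()
print(s["time_s"],s["tcp_pos"],s["ee_rot"].round(4).tolist(),s["wrist_force"])
c=cap("wrist","w1.png")
```

```text
1.5333 [ 399.43902688 -131.01259084  205.36598883] [[1.0, -0.0017, -0.0005], [-0.0017, -1.0, -0.0006], [-0.0005, 0.0006, -1.0]] [-0.54760053  1.14793583  0.1847897 ]
```

View pics/w1.png

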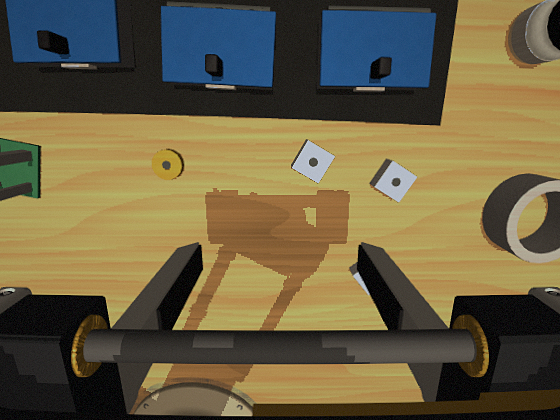

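The wrist view shows lids 0, 1 and 2 with fins at (380,68), (213,66) and (52,42). The target block is at (313,162), disc at (167,165), and the nest edge at left. Next I'll look at the left half.

Call:
apply_moves(
  motion=[
    [[0,-0.3,0],[0,0,0],1],
    [[0,-0.3,0],[0,0,0],1],
    [[0,-0.3,0],[0,0,0],1],
    [[0,-0.3,0],[0,0,0],1],
    [[0,-0.3,0],[0,0,0],1],
    [[0,-0.3,0],[0,0,0],1],
    [[0,-0.3,0],[0,0,0],1],
    [[0,-0.3,0],[0,0,0],1],
    [[0,-0.3,0],[0,0,0],1],
    [[0,-0.3,0],[0,0,0],1],
    [[0,-0.3,0],[0,0,0],1],
    [[0,-0.3,0],[0,0,0],1],
    [[0,-0.3,0],[0,0,0],1],
  ],
)

```text
time_s: 2.67
tcp_pos: [400.3, 168.4, 205.5]
ee_rot: [[1.0, -0.003, -0.0], [-0.003, -1.0, -0.0], [-0.0, 0.0, -1.0]]
wrist_force: [-0.6, -0.3, -0.3]
opening: 1.002
```

```bash
cat >> h.py <<'E'
def blue(c):
    """lid rectangles at z=40 for lids fully in view"""
    hsv=cv2.cvtColor(c["color"],cv2.COLOR_RGB2HSV)
    m=cv2.inRange(hsv,(100,110,50),(125,255,255))
    n,l,st,ce=cv2.connectedComponentsWithStats(m); out=[]
    for i in range(1,n):
        if st[i,4]<1500: continue
        cn=max(cv2.findContours((l==i).astype(np.uint8),0,1)[0],key=cv2.contourArea).reshape(-1,2)
        P=toz(c,cn,40)[:,:2].astype(np.float32)
        r=cv2.minAreaRect(P); out.append((st[i].tolist(),r))
    return out
E
python3 - <<'E'
from h import *
s=manip.observe()
print(s["time_s"],s["tcp_pos"],s["ee_rot"].round(4).tolist(),s["wrist_force"])
c=cap("wrist","w2.png")
import pickle
pickle.dump(c,open("w2.pkl","wb"))
for b in blue(c): print(b)
hsv=cv2.cvtColor(c["color"],cv2.COLOR_RGB2HSV)
E
```

```text
2.6667 [400.28666171 168.38640962 205.45273676] [[1.0, -0.0033, -0.0], [-0.0033, -1.0, -0.0005], [-0.0, 0.0005, -1.0]] [-0.57178883 -0.27397627 -0.30131845]
([139, 0, 116, 71, 7654], ((561.7814331054688, 248.2544403076172), (111.59005737304688, 63.81974792480469), 89.04375457763672))
([306, 0, 118, 63, 6435], ((567.4954833984375, 85.47686004638672), (111.88980865478516, 56.44924545288086), 88.36930847167969))
([456, 8, 104, 84, 6793], ((550.6763916015625, -69.15789794921875), (112.21154022216797, 69.80305480957031), 86.6588363647461))
```

View pics/w2.png

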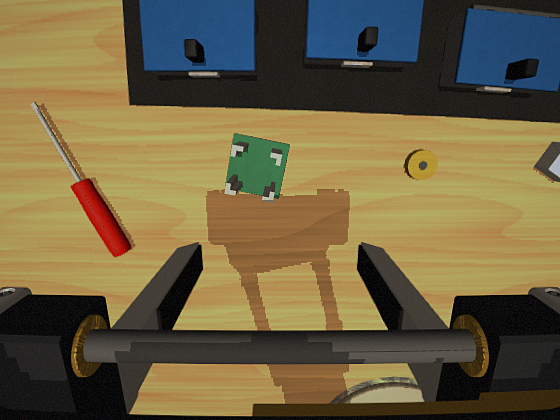

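Run:
```python
from h import *
import pickle
c2=pickle.load(open("w2.pkl","rb"))
c1=dict(c2); c1["color"]=cv2.imread("pics/w1.png")[:,:,::-1].copy()
T=np.eye(4);T[:3,:3]=[[1.0, -0.0017, -0.0005], [-0.0017, -1.0, -0.0006], [-0.0005, 0.0006, -1.0]];T[:3,3]=[399.439,-131.013,205.366]
C=T@c2["T_tool_cam"];c1["R"]=C[:3,:3];c1["t"]=C[:3,3]
pickle.dump(c1,open("w1.pkl","wb"))
for nm,c in (("w1",c1),("w2",c2)):
    for st,((x,y),(w,h),a) in blue(c):
        if w<h: w,h=h,w; a-=90
        yaw=np.deg2rad(a-90 if a>45 else a+90) if True else 0
        ex=np.array([np.cos(yaw),np.sin(yaw)])
        f=np.array([x,y])-ex*h/2
        o=f+ex*35; g=o-ex*20
        print(nm,st[:2],"wh",round(w,1),round(h,1),"yaw",round(np.rad2deg(yaw),2),"orig",o.round(1),"grip",g.round(1))
    hsv=cv2.cvtColor(c["color"],cv2.COLOR_RGB2HSV)
    m=cv2.inRange(hsv,(15,140,80),(30,255,255))
    m2=cv2.inRange(hsv,(0,0,120),(179,45,255)); m2[230:]=0
    g=cv2.inRange(hsv,(50,60,40),(90,255,255)); 
    for lab,mm,z in (("disc",m,12),("blk",m2,24),("nest",g,6)):
        mm=cv2.morphologyEx(mm,cv2.MORPH_CLOSE,np.ones((7,7)))
        n,l,stt,ce=cv2.connectedComponentsWithStats(mm)
        for i in range(1,n):
            if 300<stt[i,4]<5000:
                cn=max(cv2.findContours((l==i).astype(np.uint8),0,1)[0],key=cv2.contourArea).reshape(-1,2)
                r=cv2.minAreaRect(toz(c,cn,z)[:,:2].astype(np.float32))
                print(nm,lab,stt[i].tolist(),np.round(r[0],1),np.round(r[1],1),round(r[2],1))
```

```text
w1 [5, 0] wh 112.3 58.0 yaw -1.91 orig [573.9  84.2] grip [553.9  84.9]
w1 [161, 6] wh 111.5 69.9 yaw -3.17 orig [550.3 -70.2] grip [530.3 -69.1]
w1 [319, 10] wh 112.2 69.9 yaw -0.43 orig [ 548.5 -227.7] grip [ 528.5 -227.6]
w1 disc [454, 4, 90, 65, 1252] [ 568.8 -371.8] [111.2  57.5] 83.0
w1 disc [409, 167, 151, 23, 829] [ 420.7 -376.2] [ 17.9 184.5] 6.3
w1 disc [445, 202, 60, 49, 347] [ 351.3 -376.1] [91.3 43.3] 34.0
w1 disc [0, 250, 165, 53, 2983] [291.3 129.1] [223.4  73.2] 83.7
w1 disc [396, 260, 117, 8, 377] [ 304.2 -355.7] [  7.5 152.7] 1.3
w1 disc [405, 274, 123, 27, 1206] [ 268.3 -377.7] [172.   36.6] 87.4
w1 disc [71, 321, 16, 56, 400] [173.  152.7] [21.5 97.2] 80.2
w1 disc [473, 322, 16, 55, 306] [ 171.6 -415.8] [95.1 21.7] 9.8
w1 blk [525, 0, 35, 61, 939] [ 573.1 -406.2] [61.3 35.9] 15.2
w1 blk [292, 140, 43, 43, 942] [ 435.2 -168.8] [35.3 35.1] 59.9
w1 blk [374, 161, 43, 41, 946] [ 412.8 -263.7] [35.6 35.4] 58.3
w1 blk [507, 180, 53, 50, 692] [ 388.7 -429.8] [28.5 80.3] 47.6
w1 nest [0, 138, 38, 60, 1385] [427.  185.8] [47.8 65. ] 77.8
w2 [139, 0] wh 111.6 63.8 yaw -0.96
[... 183 characters left out ...]
. ]
w2 disc [0, 6, 123, 31, 1541] [586.6 402.9] [ 22.4 140.7] 1.0
w2 disc [82, 16, 44, 62, 1046] [561.7 352.3] [46.5 63.3] 72.3
w2 disc [163, 106, 81, 15, 585] [490.8 253.3] [15.  90.3] 3.7
w2 disc [380, 217, 180, 50, 3512] [329.7 -75.6] [ 66.  235.5] 5.6
w2 disc [37, 238, 74, 16, 607] [330.7 430.7] [20.2 96. ] 0.1
w2 disc [0, 262, 150, 47, 1736] [277.2 439.6] [207.2  64.9] 87.1
w2 disc [486, 280, 74, 15, 420] [ 266.8 -156.3] [ 16.5 101.4] 8.3
w2 disc [419, 292, 61, 16, 336] [252.7 -55.2] [82.2 21.8] 88.0
w2 disc [71, 323, 16, 54, 358] [172.8 452.8] [21.5 93.9] 80.1
w2 disc [473, 324, 16, 53, 345] [ 170.8 -116.2] [92.3 21.7] 9.6
w2 nest [226, 134, 64, 65, 2558] [428.3 195.1] [65.2 65.4] 78.5
```

Call:
apply_moves(
  motion=[
    [[0.145,-0.0795,0.11],[0,0,0.017],0.5],
    [[0.145,-0.0795,0.11],[0,0,0.017],0.5],
    [[0.145,-0.0795,0.11],[0,0,0.017],0.5],
    [[0.145,-0.0795,0.11],[0,0,0.017],0.5],
    [[0.145,-0.0795,0.11],[0,0,0.017],0.5],
    [[0.145,-0.0795,0.11],[0,0,0.017],0.5],
    [[0.145,-0.0795,0.11],[0,0,0.017],0.5],
    [[0.145,-0.0795,0.11],[0,0,0.017],0.5],
    [[0.145,-0.0795,0.11],[0,0,0.017],0.5],
    [[0.145,-0.0795,0.11],[0,0,0.017],0.5],
  ],
  force=15,
)

```text
time_s: 3.55
tcp_pos: [544.7, 249.0, 97.0]
ee_rot: [[1.0, -0.018, 0.002], [-0.018, -1.0, 0.0], [0.002, -0.0, -1.0]]
wrist_force: [-0.7, 0.2, 0.3]
opening: 0.497
```

Run:
```python
from h import *
s=manip.observe()
print(s["time_s"],s["tcp_pos"],s["ee_rot"].round(4).tolist(),s["wrist_force"])
c=cap("wrist","w3.png")
print(proj(c,[[545,248.5,70],s["tcp_pos"]]))
```

```text
3.55 [544.70048054 248.95082694  96.95750538] [[0.9998, -0.0177, 0.0017], [-0.0177, -0.9998, 0.0004], [0.0017, -0.0004, -1.0]] [-0.67898544  0.24376455  0.30366254]
[[279.55099781 240.91515384]
 [278.77900688 257.28883664]]
```

View pics/w3.png

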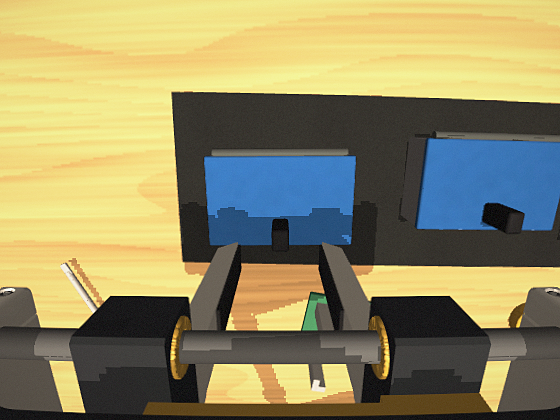

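Fin 3 is centred at (280,240) between the fingers. I'll lower onto it and pinch.

Call:
apply_moves(
  motion=[
    [[0,0,0.025],[0,0,0],0.5],
    [[0,0,0.051],[0,0,0],0.5],
    [[0,0,0.051],[0,0,0],0.3],
    [[0,0,0.051],[0,0,0],0.0],
    [[0,0,0.051],[0,0,0],0.0],
    [[0,0,0.051],[0,0,0],0.0],
    [[0,0,0.051],[0,0,0],0.0],
    [[0,0,0.051],[0,0,0],0.0],
  ],
  force=15,
)

```text
time_s: 4.27
tcp_pos: [545.9, 248.7, 45.8]
ee_rot: [[1.0, -0.016, 0.002], [-0.016, -1.0, -0.002], [0.002, 0.002, -1.0]]
wrist_force: [-1.0, -0.3, 4.4]
opening: 0.125
```

Run:
```python
import numpy as np
# arc rows relative to pinch, tool frame (x fwd, z down), metres
for th in np.arange(0,1.96,0.15):
    ph=np.arctan2(30,55)+th; r=np.hypot(30,55)
    print(round(th,2), "dx %.4f dz_tool %.4f"%((55-r*np.cos(ph))/1000, -(r*np.sin(ph)-30)/1000))
```

```text
0.0 dx 0.0000 dz_tool 0.0000
0.15 dx 0.0051 dz_tool -0.0079
0.3 dx 0.0113 dz_tool -0.0149
0.45 dx 0.0185 dz_tool -0.0209
0.6 dx 0.0265 dz_tool -0.0258
0.75 dx 0.0352 dz_tool -0.0294
0.9 dx 0.0443 dz_tool -0.0317
1.05 dx 0.0537 dz_tool -0.0326
1.2 dx 0.0630 dz_tool -0.0321
1.35 dx 0.0722 dz_tool -0.0302
1.5 dx 0.0810 dz_tool -0.0270
1.65 dx 0.0893 dz_tool -0.0225
1.8 dx 0.0967 dz_tool -0.0167
1.95 dx 0.1032 dz_tool -0.0100
```

Call:
apply_moves(
  motion=[
    [[0.0051,0,-0.0079],[0,0,0],0],
    [[0.0113,0,-0.0149],[0,0,0],0],
    [[0.0185,0,-0.0209],[0,0,0],0],
    [[0.0265,0,-0.0258],[0,0,0],0],
    [[0.0352,0,-0.0294],[0,0,0],0],
    [[0.0443,0,-0.0317],[0,0,0],0],
    [[0.0537,0,-0.0326],[0,0,0],0],
    [[0.063,0,-0.0321],[0,0,0],0],
    [[0.0722,0,-0.0302],[0,0,0],0],
    [[0.081,0,-0.027],[0,0,0],0],
    [[0.0893,0,-0.0225],[0,0,0],0],
    [[0.0967,0,-0.0167],[0,0,0],0],
    [[0.1012,0,-0.0123],[0,0,0],0],
    [[0.1012,0,-0.0123],[0,0,0],0],
  ],
)

```text
time_s: 5.43
tcp_pos: [651.3, 247.5, 56.7]
ee_rot: [[1.0, -0.018, 0.008], [-0.018, -1.0, 0.0], [0.008, -0.0, -1.0]]
wrist_force: [2.5, -4.7, 3.2]
opening: 0.124
```

Run:
```python
from h import *
s=manip.observe()
print(s["time_s"],s["tcp_pos"],s["ee_rot"].round(4).tolist(),s["wrist_force"],s["opening"])
c=cap("wrist","w4.png")
c=cap("scene","s4.png")
```

```text
5.4333 [651.25954054 247.45889375  56.69796858] [[0.9998, -0.0177, 0.0076], [-0.0177, -0.9998, 0.0003], [0.0076, -0.0005, -1.0]] [ 2.54822475 -4.72947071  3.21753579] 0.12433908249057726
```

View pics/w4.png

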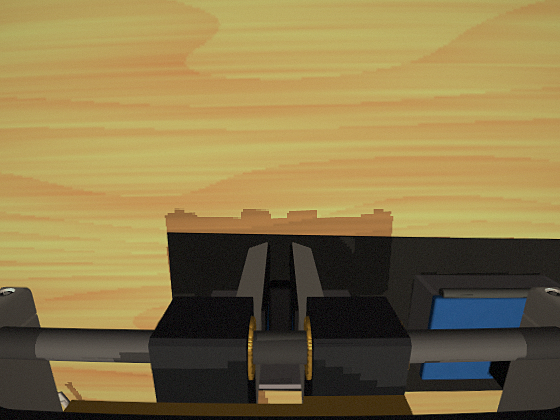

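View pics/s4.png

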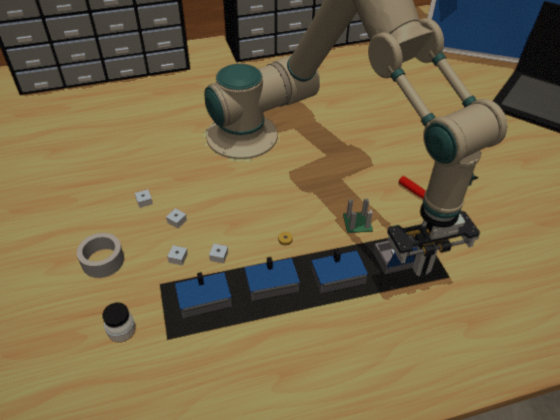

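Lid 3 swung open cleanly. I'll release it and hover over lid 2.

Call:
apply_moves(
  motion=[
    [[0,0,0],[0,0,0],0.5],
    [[0,0,0],[0,0,0],0.5],
    [[0,0,-0.035],[0,0,0],0.5],
    [[0,0,-0.07],[0,0,0],0.5],
    [[0,0,-0.1],[0,0,0],0.5],
    [[-0.0892,0.1629,-0.1],[0,0,0.014],0.5],
    [[-0.0892,0.1629,-0.1],[0,0,0.014],0.5],
    [[-0.0892,0.1629,-0.1],[0,0,0.014],0.5],
    [[-0.0892,0.1629,-0.1],[0,0,0.014],0.5],
    [[-0.0892,0.1629,-0.1],[0,0,0.014],0.5],
    [[-0.0892,0.1629,-0.07],[0,0,0.014],0.5],
    [[-0.0892,0.1629,-0.038],[0,0,0.014],0.5],
    [[-0.0892,0.1629,-0.038],[0,0,0.014],0.5],
    [[-0.0892,0.1629,-0.038],[0,0,0.014],0.5],
  ],
)

```text
time_s: 6.7
tcp_pos: [553.1, 87.0, 93.4]
ee_rot: [[0.999, -0.031, -0.004], [-0.031, -1.0, 0.001], [-0.004, -0.001, -1.0]]
wrist_force: [-1.0, -0.5, -0.3]
opening: 0.499
```

Run:
```python
from h import *
s=manip.observe()
print(s["time_s"],s["tcp_pos"],s["ee_rot"].round(4).tolist(),s["wrist_force"])
c=cap("wrist","w5.png")
print(proj(c,[[554.1,85.4,70],s["tcp_pos"]]))
```

```text
6.7 [553.11793786  87.00586859  93.4330816 ] [[0.9995, -0.0314, -0.0036], [-0.0314, -0.9995, 0.0009], [-0.0037, -0.0008, -1.0]] [-0.96828824 -0.47468169 -0.2954915 ]
[[281.24363957 241.60622188]
 [278.77995386 257.29890348]]
```

View pics/w5.png

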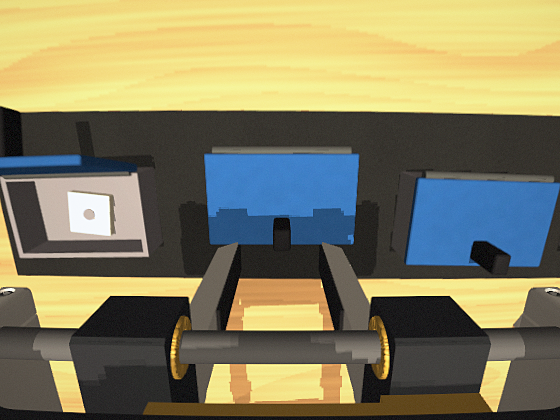

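Case 3 holds a white spacer, seen at (90,213). Lid 2's fin is at u=282 and the jaw middle at 279, so the alignment is good. I'll pinch it and swing it open.

Call:
apply_moves(
  motion=[
    [[0,0.001,0.025],[0,0,0],0.5],
    [[0,0.001,0.05],[0,0,0],0.4],
    [[0,0.001,0.05],[0,0,0],0.0],
    [[0,0.001,0.05],[0,0,0],0.0],
    [[0,0.001,0.05],[0,0,0],0.0],
    [[0,0.001,0.05],[0,0,0],0.0],
    [[0.0051,0.001,0.0421],[0,0,0],0],
    [[0.0113,0.001,0.0351],[0,0,0],0],
    [[0.0185,0.001,0.0291],[0,0,0],0],
    [[0.0265,0.001,0.0242],[0,0,0],0],
    [[0.0352,0.001,0.0206],[0,0,0],0],
    [[0.0443,0.001,0.0183],[0,0,0],0],
    [[0.0537,0.001,0.0174],[0,0,0],0],
    [[0.063,0.001,0.0179],[0,0,0],0],
    [[0.0722,0.001,0.0198],[0,0,0],0],
    [[0.081,0.001,0.023],[0,0,0],0],
    [[0.0893,0.001,0.0275],[0,0,0],0],
    [[0.0967,0.001,0.0333],[0,0,0],0],
    [[0.1012,0.001,0.0377],[0,0,0],0],
    [[0.1012,0.001,0.0377],[0,0,0],0],
  ],
)

```text
time_s: 8.42
tcp_pos: [661.6, 82.3, 58.4]
ee_rot: [[0.999, -0.032, 0.011], [-0.032, -0.999, 0.0], [0.011, -0.001, -1.0]]
wrist_force: [4.6, 0.8, 4.9]
opening: 0.116
```

Call:
apply_moves(
  motion=[
    [[0,0,0],[0,0,0],0.5],
    [[0,0,0],[0,0,0],0.5],
    [[0,0,-0.035],[0,0,0],0.5],
    [[0,0,-0.07],[0,0,0],0.5],
    [[0,0,-0.1],[0,0,0],0.5],
    [[-0.12,0.1536,-0.1],[0,0,0.025],0.5],
    [[-0.12,0.1536,-0.1],[0,0,0.025],0.5],
    [[-0.12,0.1536,-0.1],[0,0,0.025],0.5],
    [[-0.12,0.1536,-0.1],[0,0,0.025],0.5],
    [[-0.12,0.1536,-0.1],[0,0,0.025],0.5],
    [[-0.12,0.1536,-0.07],[0,0,0.025],0.5],
    [[-0.12,0.1536,-0.038],[0,0,0.025],0.5],
    [[-0.12,0.1536,-0.038],[0,0,0.025],0.5],
    [[-0.12,0.1536,-0.038],[0,0,0.025],0.5],
  ],
)

```text
time_s: 9.58
tcp_pos: [528.5, -67.3, 93.9]
ee_rot: [[0.998, -0.056, -0.005], [-0.056, -0.998, 0.001], [-0.005, -0.001, -1.0]]
wrist_force: [-0.0, -0.0, 1.1]
opening: 0.5
```

Run:
```python
from h import *
s=manip.observe()
print(s["time_s"],s["tcp_pos"],s["ee_rot"].round(4).tolist(),s["wrist_force"])
c=cap("wrist","w6.png")
print(proj(c,[[530.5,-68.5,70],s["tcp_pos"]]))
```

```text
9.5833 [528.49465902 -67.27988039  93.89358105] [[0.9984, -0.0564, -0.0049], [-0.0564, -0.9984, 0.0009], [-0.005, -0.0007, -1.0]] [-0.03251357 -0.01889108  1.07838084]
[[280.54814518 239.87997259]
 [278.78626775 257.31215027]]
```

View pics/w6.png

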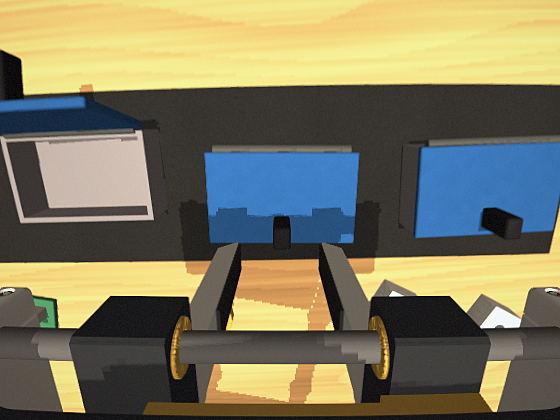

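Case 2 is empty. Lid 1's fin is at u=281 and well aligned. I'll run the same pinch and swing.

Call:
apply_moves(
  motion=[
    [[0,0.001,0.025],[0,0,0],0.5],
    [[0,0.001,0.05],[0,0,0],0.4],
    [[0,0.001,0.05],[0,0,0],0.0],
    [[0,0.001,0.05],[0,0,0],0.0],
    [[0,0.001,0.05],[0,0,0],0.0],
    [[0,0.001,0.05],[0,0,0],0.0],
    [[0.0051,0.001,0.0421],[0,0,0],0],
    [[0.0113,0.001,0.0351],[0,0,0],0],
    [[0.0185,0.001,0.0291],[0,0,0],0],
    [[0.0265,0.001,0.0242],[0,0,0],0],
    [[0.0352,0.001,0.0206],[0,0,0],0],
    [[0.0443,0.001,0.0183],[0,0,0],0],
    [[0.0537,0.001,0.0174],[0,0,0],0],
    [[0.063,0.001,0.0179],[0,0,0],0],
    [[0.0722,0.001,0.0198],[0,0,0],0],
    [[0.081,0.001,0.023],[0,0,0],0],
    [[0.0893,0.001,0.0275],[0,0,0],0],
    [[0.0967,0.001,0.0333],[0,0,0],0],
    [[0.1012,0.001,0.0377],[0,0,0],0],
    [[0.1012,0.001,0.0377],[0,0,0],0],
  ],
)

```text
time_s: 11.3
tcp_pos: [637.6, -74.8, 58.3]
ee_rot: [[0.998, -0.057, 0.01], [-0.057, -0.998, -0.001], [0.01, 0.001, -1.0]]
wrist_force: [3.9, -0.3, 4.8]
opening: 0.119
```

Call:
apply_moves(
  motion=[
    [[0,0,0],[0,0,0],0.5],
    [[0,0,0],[0,0,0],0.5],
    [[0,0,-0.035],[0,0,0],0.5],
    [[0,0,-0.07],[0,0,0],0.5],
    [[0,0,-0.1],[0,0,0],0.5],
    [[-0.0942,0.158,-0.1],[0,0,-0.05],0.5],
    [[-0.0942,0.158,-0.1],[0,0,-0.05],0.5],
    [[-0.0942,0.158,-0.1],[0,0,-0.05],0.5],
    [[-0.0942,0.158,-0.1],[0,0,-0.05],0.5],
    [[-0.0942,0.158,-0.1],[0,0,-0.05],0.5],
    [[-0.0942,0.158,-0.07],[0,0,-0.05],0.5],
    [[-0.0942,0.158,-0.038],[0,0,-0.05],0.5],
    [[-0.0942,0.158,-0.038],[0,0,-0.05],0.5],
    [[-0.0942,0.158,-0.038],[0,0,-0.05],0.5],
  ],
)

```text
time_s: 12.47
tcp_pos: [526.7, -225.6, 93.9]
ee_rot: [[1.0, -0.007, -0.005], [-0.007, -1.0, 0.003], [-0.005, -0.003, -1.0]]
wrist_force: [-0.6, -0.4, -0.1]
opening: 0.5
```

Run:
```python
from h import *
s=manip.observe()
print(s["time_s"],s["tcp_pos"],s["ee_rot"].round(4).tolist(),s["wrist_force"])
c=cap("wrist","w7.png")
print(proj(c,[[528.5,-227.6,70],s["tcp_pos"]]))
```

```text
12.4667 [ 526.70962994 -225.6494763    93.91214686] [[1.0, -0.0066, -0.0046], [-0.0066, -1.0, 0.0028], [-0.0047, -0.0027, -1.0]] [-0.55392349 -0.44306968 -0.07669537]
[[281.8455377  240.23418025]
 [278.77167878 257.28570767]]
```

View pics/w7.png

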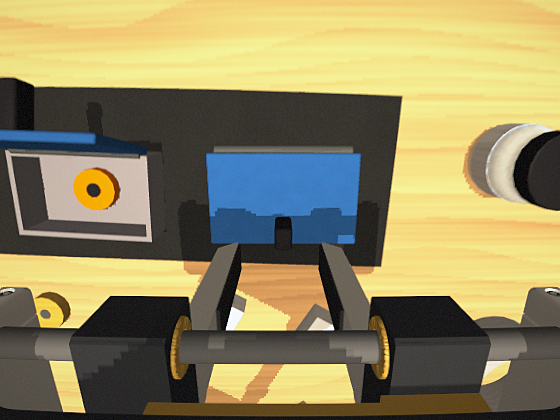

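Case 1 holds the orange disc. Lid 0's fin is at u=283, so I'll shift about 1.5 mm and open it.

Call:
apply_moves(
  motion=[
    [[0,0.0015,0.025],[0,0,0],0.5],
    [[0,0.0015,0.05],[0,0,0],0.4],
    [[0,0.0015,0.05],[0,0,0],0.0],
    [[0,0.0015,0.05],[0,0,0],0.0],
    [[0,0.0015,0.05],[0,0,0],0.0],
    [[0,0.0015,0.05],[0,0,0],0.0],
    [[0.0051,0.0015,0.0421],[0,0,0],0],
    [[0.0113,0.0015,0.0351],[0,0,0],0],
    [[0.0185,0.0015,0.0291],[0,0,0],0],
    [[0.0265,0.0015,0.0242],[0,0,0],0],
    [[0.0352,0.0015,0.0206],[0,0,0],0],
    [[0.0443,0.0015,0.0183],[0,0,0],0],
    [[0.0537,0.0015,0.0174],[0,0,0],0],
    [[0.063,0.0015,0.0179],[0,0,0],0],
    [[0.0722,0.0015,0.0198],[0,0,0],0],
    [[0.081,0.0015,0.023],[0,0,0],0],
    [[0.0893,0.0015,0.0275],[0,0,0],0],
    [[0.0967,0.0015,0.0333],[0,0,0],0],
    [[0.1012,0.0015,0.0377],[0,0,0],0],
    [[0.1012,0.0015,0.0377],[0,0,0],0],
  ],
)

```text
time_s: 14.18
tcp_pos: [635.7, -228.6, 58.7]
ee_rot: [[1.0, -0.006, 0.009], [-0.006, -1.0, -0.001], [0.009, 0.001, -1.0]]
wrist_force: [3.4, 2.5, 3.2]
opening: 0.116
```

Call:
apply_moves(
  motion=[
    [[0,0,0],[0,0,0],0.5],
    [[0,0,0],[0,0,0],0.5],
    [[0,0,-0.035],[0,0,0],0.5],
    [[0,0,-0.07],[0,0,0],0.5],
    [[0,0,-0.11],[0,0,0],0.7],
    [[-0.2,-0.0984,-0.148],[0,0,-0.007],1],
    [[-0.2,-0.0984,-0.148],[0,0,-0.007],1],
    [[-0.2,-0.0984,-0.148],[0,0,-0.007],1],
    [[-0.2,-0.0984,-0.148],[0,0,-0.007],1],
    [[-0.2,-0.0984,-0.148],[0,0,-0.007],1],
    [[-0.2,-0.0984,-0.148],[0,0,-0.007],1],
    [[-0.2,-0.0984,-0.148],[0,0,-0.007],1],
    [[-0.2,-0.0984,-0.148],[0,0,-0.007],1],
    [[-0.2,-0.0984,-0.148],[0,0,-0.007],1],
  ],
)

```text
time_s: 15.35
tcp_pos: [431.8, -130.2, 205.9]
ee_rot: [[1.0, 0.001, 0.002], [0.001, -1.0, -0.001], [0.002, 0.001, -1.0]]
wrist_force: [-0.4, 0.3, 0.5]
opening: 0.996
```

Run:
```python
from h import *
import pickle
s=manip.observe()
print(s["time_s"],s["tcp_pos"],s["ee_rot"].round(4).tolist(),s["wrist_force"])
c=cap("wrist","w8.png"); pickle.dump(c,open("w8.pkl","wb"))
c2=cap("scene","s8.png",3,(150,180,410,340))
```

```text
15.35 [ 431.8207144  -130.1650928   205.90968853] [[1.0, 0.0005, 0.0019], [0.0005, -1.0, -0.0015], [0.0019, 0.0015, -1.0]] [-0.39531123  0.29381418  0.47112346]
```

View pics/w8.png

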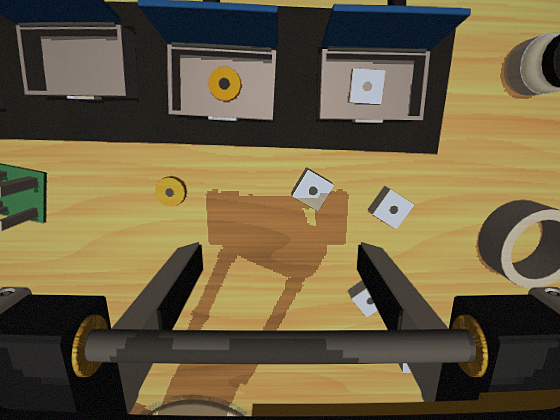

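View pics/s8.png

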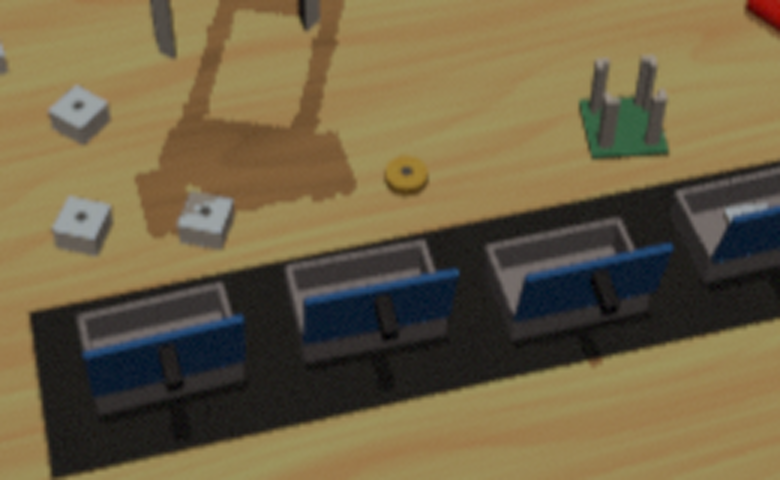

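All four lids stand open: case 0 has a spacer, case 1 the orange disc, case 2 nothing, and case 3 a spacer. I'll measure the block now.

```bash
cat >> h.py <<'E'
def whites(c,z,roi,thr=110,sat=60):
    hsv=cv2.cvtColor(c["color"],cv2.COLOR_RGB2HSV)
    m=cv2.inRange(hsv,(0,0,thr),(179,sat,255))
    k=np.zeros_like(m);k[roi[1]:roi[3],roi[0]:roi[2]]=1;m*=k
    m=cv2.morphologyEx(m,cv2.MORPH_CLOSE,np.ones((3,3)))
    n,l,st,ce=cv2.connectedComponentsWithStats(m)
    i=1+np.argmax(st[1:,4])
    cn=max(cv2.findContours((l==i).astype(np.uint8),0,1)[0],key=cv2.contourArea).reshape(-1,2)
    r=cv2.minAreaRect(toz(c,cn,z)[:,:2].astype(np.float32))
    return np.round(r[0],1),np.round(r[1],1),round(r[2],1),toz(c,cv2.boxPoints(cv2.minAreaRect(cn)),z).round(0).tolist()
E
python3 - <<'E'
from h import *
import pickle
c=pickle.load(open("w8.pkl","rb"))
for t in (90,110,130): print("block",whites(c,24,(285,160,340,215),t)[:3], "sp0",whites(c,12,(345,60,395,110),t+30,40)[:3])
print("dots",toz(c,[(313,190.5)],24),toz(c,[(367.5,86.5)],12),toz(c,[(171,192)],12))
for t in (60,80,100,120): print(c["color"][190,300],whites(c,24,(285,160,340,215),t,80)[:3])
cv2.imwrite("pics/w8z.png",cv2.resize(np.ascontiguousarray(c["color"][150:230,270:430,::-1]),None,fx=5,fy=5,interpolation=cv2.INTER_NEAREST))
E
```

```text
block (array([ 435.4, -168.8]), array([35.4, 35.2]), 60.1) sp0 (array([ 549.9, -229.9]), array([49. , 56.9]), 0.7)
block (array([ 435.4, -168.8]), array([35.4, 35.2]), 60.1) sp0 (array([ 549.9, -229.9]), array([49. , 56.9]), 0.7)
block (array([ 435.4, -168.8]), array([35.4, 35.2]), 60.1) sp0 (array([ 550.6, -224.2]), array([49.1, 43.8]), 2.8)
dots [[ 435.03305695 -169.18506942   24.        ]] [[ 549.21666303 -227.21041318   12.        ]] [[430.57743998  -1.63071893  12.        ]]
[185 194 206] (array([ 436.8, -167.8]), array([38.7, 37. ]), 59.9)
[185 194 206] (array([ 436.8, -167.8]), array([38.7, 37. ]), 59.9)
[185 194 206] (array([ 436.7, -167.9]), array([38.4, 37. ]), 59.9)
[185 194 206] (array([ 435.4, -168.8]), array([35.6, 35.5]), 59.8)
```

View pics/w8z.png

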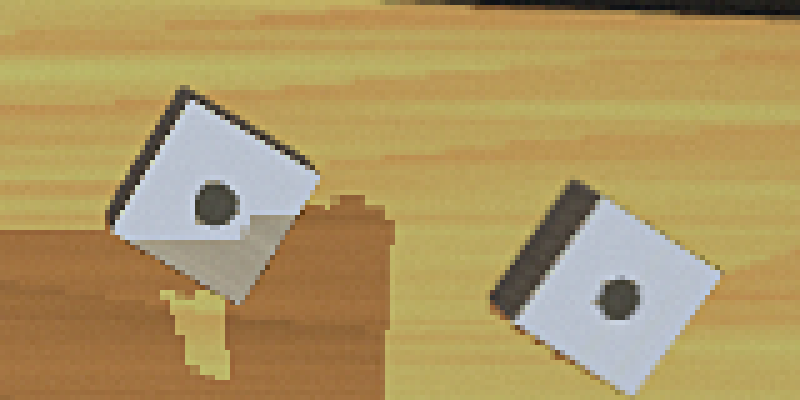

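Run:
```python
from h import *
for i in range(4):
    s=manip.observe(); print(s["time_s"],s["tcp_pos"].round(2),np.abs(s["joint_velocities"]).max().round(4), Rn.from_matrix(s["ee_rot"]).as_euler("xyz").round(4))
    optics.capture("side")
```

```text
15.45 [ 431.83 -130.09  205.32] 0.0088 [ 3.1412e+00 -2.0000e-04  4.0000e-04]
15.5 [ 431.68 -129.98  205.17] 0.0053 [3.1415e+00 3.0000e-04 5.0000e-04]
15.55 [ 431.48 -129.82  205.09] 0.0052 [-3.1415e+00  6.0000e-04  5.0000e-04]
15.6 [ 431.3  -129.71  205.07] 0.007 [-3.1414e+00  8.0000e-04  6.0000e-04]
```

Call:
apply_moves(
  motion=[
    [[0.005,0.039,0.05],[0,0,0.524],0.65],
    [[0.005,0.039,0.1],[0,0,0.524],0.65],
    [[0.005,0.039,0.145],[0,0,0.524],0.65],
    [[0.005,0.039,0.145],[0,0,0.524],0.65],
    [[0.005,0.039,0.145],[0,0,0.524],0.65],
    [[0.005,0.039,0.145],[0,0,0.524],0.65],
    [[0.005,0.039,0.145],[0,0,0.524],0.65],
    [[0.005,0.039,0.145],[0,0,0.524],0.65],
    [[0.005,0.039,0.145],[0,0,0.524],0.65],
    [[0.005,0.039,0.145],[0,0,0.524],0.65],
    [[0.005,0.039,0.145],[0,0,0.524],0.65],
    [[0.005,0.039,0.145],[0,0,0.524],0.65],
  ],
)

```text
time_s: 16.65
tcp_pos: [435.9, -168.3, 61.4]
ee_rot: [[0.866, -0.499, 0.001], [-0.499, -0.866, -0.001], [0.002, 0.0, -1.0]]
wrist_force: [-0.1, 1.1, 0.1]
opening: 0.647
```

Run:
```python
from h import *
c=cap("wrist","w9.png"); s=c["s"]
print(s["time_s"],s["tcp_pos"],Rn.from_matrix(s["ee_rot"]).as_euler("xyz",degrees=True))
print(proj(c,[[435.3,-169,24]]))
for t in (110,130): print(whites(c,24,(215,190,345,300),t)[:3])
s=manip.observe();print(s["tcp_pos"])
```

```text
16.65 [ 435.87921891 -168.27678265   61.39294723] [ 1.79996663e+02 -9.05084330e-02 -2.99504477e+01]
[[280.38084539 236.47140466]]
(array([ 437. , -170.3]), array([35.3, 39.2]), 60.1)
(array([ 435.1, -169.2]), array([35.3, 34.9]), 60.1)
[ 435.75790216 -168.22282546   61.19510474]
```

View pics/w9.png

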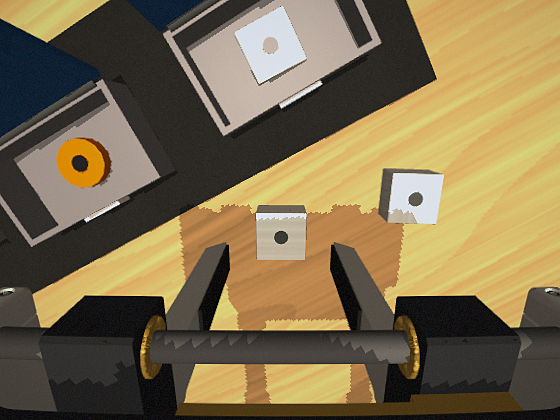

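The block is square to the jaws at (281,238) and I'm within 1 mm of it. I'll lower and grip.

Call:
apply_moves(
  motion=[
    [[0,0.001,0.025],[0,0,0],0.65],
    [[0,0.001,0.045],[0,0,0],0.65],
    [[0,0.001,0.0548],[0,0,0],0.65],
    [[0,0.001,0.0548],[0,0,0],0.65],
    [[0,0.001,0.0548],[0,0,0],0.2],
    [[0,0.001,0.0548],[0,0,0],0.2],
    [[0,0.001,0.0548],[0,0,0],0.2],
    [[0,0.001,0.0548],[0,0,0],0.2],
    [[0,0.001,0.0548],[0,0,0],0.2],
    [[0,0.001,0.0548],[0,0,0],0.2],
  ],
  force=30,
)

```text
time_s: 17.53
tcp_pos: [435.7, -169.4, 6.7]
ee_rot: [[0.866, -0.5, 0.002], [-0.5, -0.866, -0.001], [0.002, 0.0, -1.0]]
wrist_force: [-0.1, -0.6, 4.5]
opening: 0.381
```

Run:
```python
from h import *
s=manip.observe()
print(s["time_s"],s["tcp_pos"],s["opening"]*94,s["wrist_force"],s["joint_pos"].round(2))
```

```text
17.5333 [ 435.65612213 -169.35700816    6.66098338] 35.76867034958546 [-0.1210385  -0.55881066  4.52188871] [-0.52  0.33  2.02 -0.    0.8   1.57]
```

Call:
apply_moves(
  motion=[
    [[0,0,-0.02],[0,0,0],0.2],
    [[0,0,-0.06],[0,0,0],0.2],
    [[0,0,-0.1],[0,0,0],0.2],
    [[-0.274,-0.283,-0.124],[0,0,-0.323],0.2],
    [[-0.274,-0.283,-0.124],[0,0,-0.323],0.2],
    [[-0.274,-0.283,-0.124],[0,0,-0.323],0.2],
    [[-0.274,-0.283,-0.124],[0,0,-0.323],0.2],
    [[-0.274,-0.283,-0.124],[0,0,-0.323],0.2],
    [[-0.274,-0.283,-0.124],[0,0,-0.323],0.2],
    [[-0.274,-0.283,-0.124],[0,0,-0.323],0.2],
    [[-0.274,-0.283,-0.124],[0,0,-0.323],0.2],
    [[-0.274,-0.283,-0.124],[0,0,-0.323],0.2],
    [[-0.274,-0.283,-0.124],[0,0,-0.323],0.2],
    [[-0.274,-0.283,-0.124],[0,0,-0.323],0.2],
    [[-0.274,-0.283,-0.124],[0,0,-0.323],0.2],
    [[-0.274,-0.283,-0.124],[0,0,-0.323],0.2],
    [[-0.274,-0.283,-0.124],[0,0,-0.323],0.2],
    [[-0.274,-0.283,-0.124],[0,0,-0.323],0.2],
    [[-0.274,-0.283,-0.124],[0,0,-0.323],0.2],
    [[-0.274,-0.283,-0.124],[0,0,-0.323],0.2],
  ],
)

```text
time_s: 19.2
tcp_pos: [339.3, 212.3, 129.8]
ee_rot: [[0.98, -0.201, -0.0], [-0.201, -0.98, -0.0], [-0.0, 0.0, -1.0]]
wrist_force: [0.3, 0.9, -0.7]
opening: 0.379
```

Run:
```python
from h import *
import pickle
c=cap("wrist","w10.png"); s=c["s"]; pickle.dump(c,open("w10.pkl","wb"))
print(s["time_s"],s["tcp_pos"],Rn.from_matrix(s["ee_rot"]).as_euler("xyz",degrees=True),s["opening"]*94,s["wrist_force"])
print(proj(c,[[428.3,195.1,6],[428.3,195.1,62]]))
cv2.imwrite("pics/w10z.png",cv2.resize(np.ascontiguousarray(c["color"][100:290,190:380,::-1]),None,fx=3,fy=3,interpolation=cv2.INTER_NEAREST))
hsv=cv2.cvtColor(c["color"],cv2.COLOR_RGB2HSV)
g=cv2.inRange(hsv,(50,60,40),(90,255,255)); g=cv2.morphologyEx(g,cv2.MORPH_CLOSE,np.ones((15,15)))
cn=max(cv2.findContours(g,0,1)[0],key=cv2.contourArea).reshape(-1,2)
print(cv2.minAreaRect(toz(c,cn,6)[:,:2].astype(np.float32)))
```

```text
19.2 [339.34585585 212.2502646  129.76304564] [ 1.79984950e+02  4.88791186e-03 -1.15731878e+01] 35.60295864489168 [ 0.29229228  0.87592635 -0.67355037]
[[278.06849117 108.4346334 ]
 [277.71216851 105.31557818]]
((427.9460754394531, 195.31349182128906), (65.11466979980469, 64.23982238769531), 78.48094940185547)
```

View pics/w10.png

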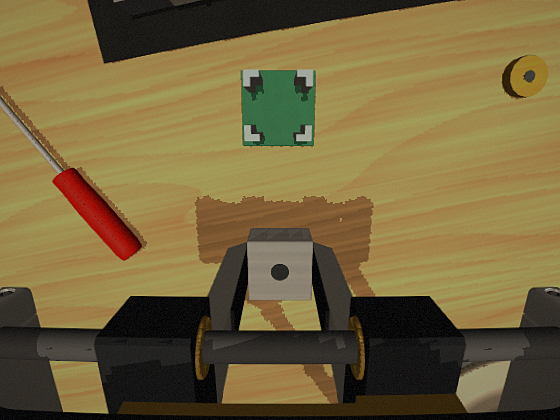

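View pics/w10z.png

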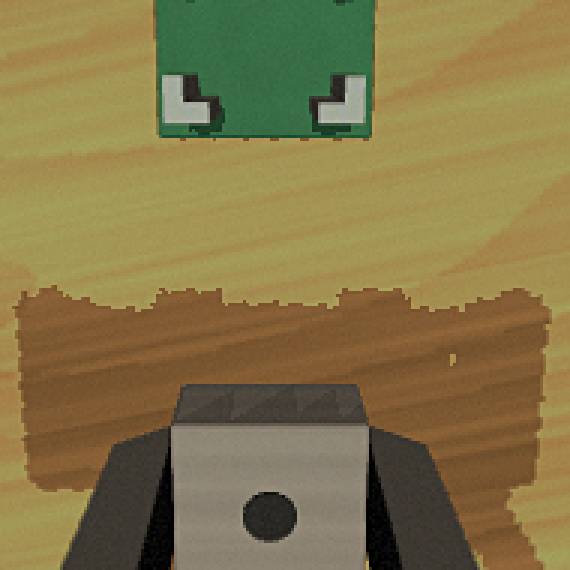

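```bash
cat >> h.py <<'E'
def nest_tops(c,roi,thr=150):
    hsv=cv2.cvtColor(c["color"],cv2.COLOR_RGB2HSV)
    m=cv2.inRange(hsv,(0,0,thr),(179,50,255)); k=np.zeros_like(m);k[roi[1]:roi[3],roi[0]:roi[2]]=1
    pts=np.argwhere(m*k)[:,::-1]
    return cv2.minAreaRect(toz(c,pts,62)[:,:2].astype(np.float32))
E
python3 - <<'E'
from h import *
import pickle
c=pickle.load(open("w10.pkl","rb")); s=c["s"]
for t in (120,140,160): print(nest_tops(c,(236,62,322,152),t))
zt=s["tcp_pos"][2]+24-6.66
for t in (100,120): 
    r=whites(c,zt,(235,235,330,303),t); print(r[:3], (r[0]-s["tcp_pos"][:2])@s["ee_rot"][:2,:2])
print(((toz(c,[(279.5,272)],zt)-s["tcp_pos"])@s["ee_rot"]).round(2))
print(manip.observe()["tcp_pos"])
E
```

```text
((428.3372497558594, 195.27554321289062), (50.33448028564453, 49.97367477416992), 78.46062469482422)
((428.3372497558594, 195.27554321289062), (50.33448028564453, 49.97367477416992), 78.46062469482422)
((428.3417053222656, 195.29747009277344), (50.01466369628906, 49.97367477416992), 78.46062469482422)
(array([338.9, 212. ]), array([35.4, 35.1]), 78.5) [-0.3865833   0.33462389]
(array([338.6, 212. ]), array([35.3, 34.6]), 78.5) [-0.68048407  0.39480973]
[[ -1.12   0.41 -17.34]]
[339.31704058 212.39584617 129.78974335]
```

Call:
apply_moves(
  motion=[
    [[0.04,-0.0007,0.01],[0,0,0],0.2],
    [[0.075,-0.0014,0.03],[0,0,0],0.2],
    [[0.091,-0.0014,0.05],[0,0,0],0.2],
    [[0.091,-0.0014,0.05],[0,0,0],0.2],
    [[0.091,-0.0014,0.05],[0,0,0],0.2],
    [[0.091,-0.0014,0.05],[0,0,0],0.2],
    [[0.091,-0.0014,0.05],[0,0,0],0.2],
    [[0.091,-0.0014,0.05],[0,0,0],0.2],
    [[0.091,-0.0014,0.05],[0,0,0],0.2],
    [[0.091,-0.0014,0.05],[0,0,0],0.2],
    [[0.091,-0.0014,0.05],[0,0,0],0.2],
    [[0.091,-0.0014,0.05],[0,0,0],0.2],
  ],
)

```text
time_s: 20.25
tcp_pos: [428.4, 196.4, 80.1]
ee_rot: [[0.98, -0.199, 0.001], [-0.199, -0.98, 0.0], [0.001, -0.0, -1.0]]
wrist_force: [0.4, 0.8, -0.1]
opening: 0.382
```

Run:
```python
from h import *
c=cap("wrist","w11.png"); s=manip.observe()
print(s["time_s"],s["tcp_pos"],Rn.from_matrix(s["ee_rot"]).as_euler("xyz",degrees=True),s["wrist_force"])
c=cap("scene","s11.png",5,(310,180,430,290))
```

```text
20.3 [428.48858616 196.37421915  80.03594003] [-1.79994044e+02 -2.14279526e-02 -1.14617137e+01] [-0.91197464  0.23780278 -0.47399874]
```

View pics/w11.png

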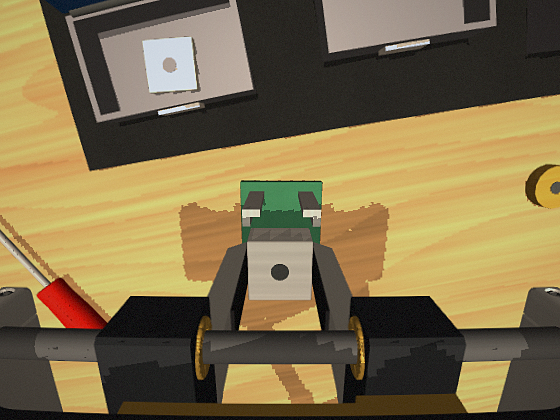

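View pics/s11.png

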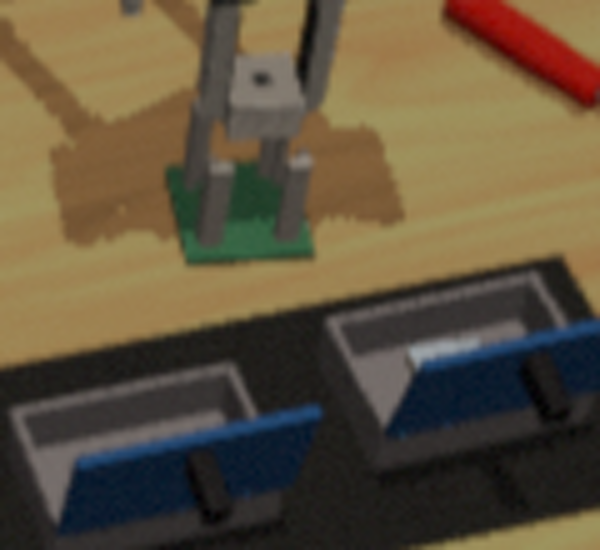

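Call:
apply_moves(
  motion=[
    [[0.0004,0.0008,0.0],[0,0,0],0.2],
    [[0.0004,0.0008,0.0],[0,0,0],0.2],
    [[0.0004,0.0008,0.008],[0,0,0],0.2],
    [[0.0004,0.0008,0.016],[0,0,0],0.2],
    [[0.0004,0.0008,0.024],[0,0,0],0.2],
    [[0.0004,0.0008,0.03],[0,0,0],0.2],
    [[0.0004,0.0008,0.03],[0,0,0],0.2],
  ],
)

```text
time_s: 20.93
tcp_pos: [427.3, 195.0, 48.0]
ee_rot: [[0.98, -0.199, -0.004], [-0.199, -0.98, -0.001], [-0.003, 0.002, -1.0]]
wrist_force: [0.4, -0.0, -1.3]
opening: 0.379
```

Run:
```python
from h import *
s=manip.observe()
print(s["time_s"],s["tcp_pos"],s["wrist_force"],s["moment"],s["opening"]*94)
```

```text
20.9333 [427.31991842 194.98820322  47.99539865] [ 0.41389809 -0.00377177 -1.25863698] [ 0.04170451  0.02125194 -0.02201093] 35.60222679369857
```

Call:
apply_moves(
  motion=[
    [[0,0,0.006],[0,0,0],0.2],
    [[0,0,0.012],[0,0,0],0.2],
    [[0,0,0.018],[0,0,0],0.2],
    [[0,0,0.024],[0,0,0],0.2],
    [[0,0,0.03],[0,0,0],0.2],
    [[0,0,0.0365],[0,0,0],0.2],
    [[0,0,0.0365],[0,0,0],0.2],
    [[0,0,0.0365],[0,0,0],0.2],
    [[0,0,0.0365],[0,0,0],0.2],
    [[0,0,0.0365],[0,0,0],0.2],
  ],
)

```text
time_s: 21.77
tcp_pos: [428.8, 195.4, 13.3]
ee_rot: [[0.98, -0.199, 0.0], [-0.199, -0.98, -0.0], [0.0, 0.0, -1.0]]
wrist_force: [-1.0, -0.3, -1.9]
opening: 0.382
```

Run:
```python
from h import *
s=manip.observe()
print(s["time_s"],s["tcp_pos"],s["wrist_force"],s["moment"],s["opening"]*94)
```

```text
21.7667 [428.79498801 195.44642853  13.32787326] [-0.96433013 -0.25772751 -1.88636731] [0.00318535 0.02069378 0.00755488] 35.912605224086256
```

Call:
apply_moves(
  motion=[
    [[0,0,0],[0,0,0],0.5],
    [[0,0,0],[0,0,0],0.52],
    [[0,0,0],[0,0,0],0.52],
    [[0,0,-0.02],[0,0,0],0.52],
    [[0,0,-0.05],[0,0,0],0.52],
    [[0,0,-0.09],[0,0,0],0.52],
    [[0,0,-0.12],[0,0,0],0.52],
    [[0,0,-0.14],[0,0,0],0.52],
    [[0,0,-0.14],[0,0,0],0.52],
    [[0,0,-0.14],[0,0,0],0.52],
    [[0,0,-0.14],[0,0,0],0.52],
  ],
)

```text
time_s: 22.68
tcp_pos: [427.9, 195.2, 152.4]
ee_rot: [[0.98, -0.199, -0.002], [-0.199, -0.98, -0.001], [-0.001, 0.001, -1.0]]
wrist_force: [-0.1, -0.4, -0.4]
opening: 0.519
```

Run:
```python
from h import *
import pickle
c=cap("wrist","w12.png"); s=c["s"]; pickle.dump(c,open("w12.pkl","wb"))
print(s["time_s"],s["tcp_pos"],Rn.from_matrix(s["ee_rot"]).as_euler("xyz",degrees=True))
print(proj(c,[[428.3,195.3,30]]))
```

```text
22.6833 [427.8879408  195.15150844 152.42975148] [ 1.79949101e+02  8.36526013e-02 -1.14710476e+01]
[[278.81734953 205.47758126]]
```

View pics/w12.png

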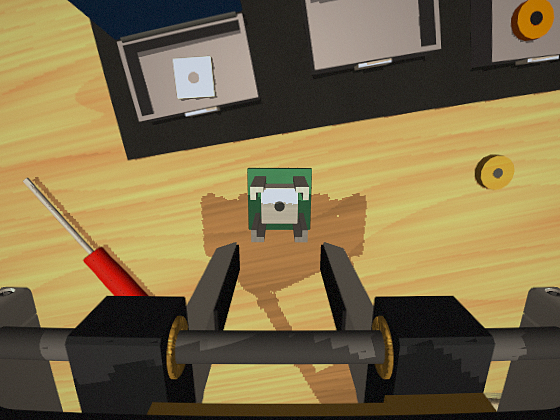

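The block sits in the nest at (279,206). The case 3 spacer is at (194,77), so I'll measure it.

```bash
cat >> h.py <<'E'
def spacer(c,roi,z=12):
    b=c["color"].astype(int)
    sub=np.zeros(b.shape[:2],np.uint8)
    x0,y0,x1,y1=roi
    B=b[:,:,2][y0:y1,x0:x1].astype(np.uint8)
    t,m=cv2.threshold(B,0,255,cv2.THRESH_OTSU)
    sub[y0:y1,x0:x1]=m
    sub=cv2.morphologyEx(sub,cv2.MORPH_CLOSE,np.ones((3,3)))
    n,l,st,ce=cv2.connectedComponentsWithStats(sub); i=1+np.argmax(st[1:,4])
    cn=max(cv2.findContours((l==i).astype(np.uint8),0,1)[0],key=cv2.contourArea).reshape(-1,2)
    return t,st[i].tolist(),cv2.minAreaRect(toz(c,cn,z)[:,:2].astype(np.float32))
E
python3 - <<'E'
from h import *
import pickle
c=pickle.load(open("w12.pkl","rb"))
print(spacer(c,(168,50,222,104)), toz(c,[(194,77.5)],12))
c=pickle.load(open("w8.pkl","rb"))
print(spacer(c,(343,62,393,110)))
print(manip.observe()["tcp_pos"])
E
```

```text
(180.0, [173, 56, 41, 43, 1407], ((560.7583618164062, 250.07473754882812), (35.44972610473633, 35.21657943725586), 81.68147277832031)) [[560.34000731 249.36765908  12.        ]]
(164.0, [350, 68, 36, 36, 1007], ((549.6895141601562, -226.68080139160156), (35.5794563293457, 35.09385299682617), 86.90251159667969))
[427.54897418 195.06295918 151.92150471]
```

Call:
apply_moves(
  motion=[
    [[0.04,-0.027,0],[0,0,-0.056],0.55],
    [[0.08,-0.054,0.02],[0,0,-0.056],0.55],
    [[0.1183,-0.0797,0.05],[0,0,-0.056],0.55],
    [[0.1183,-0.0797,0.08],[0,0,-0.056],0.55],
    [[0.1183,-0.0797,0.093],[0,0,-0.056],0.55],
    [[0.1183,-0.0797,0.093],[0,0,-0.056],0.55],
    [[0.1183,-0.0797,0.093],[0,0,-0.056],0.55],
    [[0.1183,-0.0797,0.093],[0,0,-0.056],0.55],
    [[0.1183,-0.0797,0.093],[0,0,-0.056],0.55],
    [[0.1183,-0.0797,0.093],[0,0,-0.056],0.55],
    [[0.1183,-0.0797,0.093],[0,0,-0.056],0.55],
    [[0.1183,-0.0797,0.093],[0,0,-0.056],0.55],
  ],
)

```text
time_s: 23.73
tcp_pos: [560.8, 250.1, 61.7]
ee_rot: [[0.99, -0.144, 0.002], [-0.144, -0.99, 0.001], [0.002, -0.001, -1.0]]
wrist_force: [0.1, 0.8, 0.4]
opening: 0.548
```

Run:
```python
from h import *
c=cap("wrist","w13.png"); s=c["s"]
print(s["time_s"],s["tcp_pos"],Rn.from_matrix(s["ee_rot"]).as_euler("xyz",degrees=True))
r=spacer(c,(240,200,320,270)); print(r)
s2=manip.observe(); print(s2["tcp_pos"],"tool delta",((np.r_[r[2][0],0]-s2["tcp_pos"])@s2["ee_rot"]).round(2))
```

```text
23.7333 [560.83427408 250.08228374  61.72372726] [-1.79950204e+02 -1.16612452e-01 -8.26469111e+00]
(152.0, [240, 200, 80, 52, 2743], ((564.3089599609375, 249.21188354492188), (58.1932258605957, 40.13210678100586), 81.82500457763672))
[560.74752191 250.04972009  61.44653827] tool delta [ 3.55  0.36 61.45]
```

View pics/w13.png

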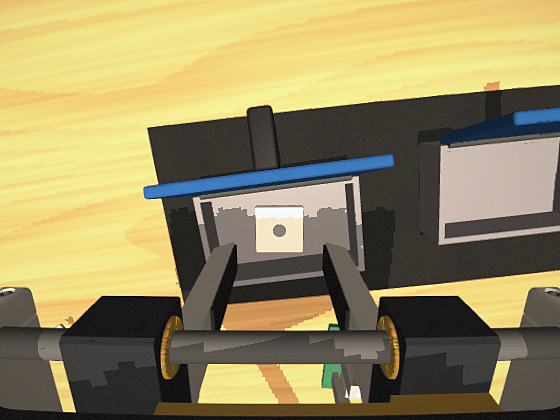

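The spacer is centred between the fingers at (279,230) and square. I'll lower and grip.

Call:
apply_moves(
  motion=[
    [[0,0,0.025],[0,0,0],0.55],
    [[0,0,0.042],[0,0,0],0.55],
    [[0,0,0.0545],[0,0,0],0.55],
    [[0,0,0.0545],[0,0,0],0.55],
    [[0,0,0.0545],[0,0,0],0.55],
    [[0,0,0.0545],[0,0,0],0.2],
    [[0,0,0.0545],[0,0,0],0.2],
    [[0,0,0.0545],[0,0,0],0.2],
    [[0,0,0.0545],[0,0,0],0.2],
    [[0,0,0.0545],[0,0,0],0.2],
    [[0,0,0.0545],[0,0,0],0.2],
  ],
  force=20,
)

```text
time_s: 24.7
tcp_pos: [560.7, 250.1, 6.2]
ee_rot: [[0.99, -0.144, 0.0], [-0.144, -0.99, 0.0], [0.0, -0.0, -1.0]]
wrist_force: [-1.0, -0.1, 2.3]
opening: 0.375
```

Run:
```python
from h import *
s=manip.observe()
print(s["time_s"],s["tcp_pos"],s["wrist_force"],s["moment"],s["opening"]*94)
```

```text
24.7 [560.71173122 250.06903869   6.24785398] [-0.95368044 -0.06312158  2.32588318] [ 0.06962865  0.06760224 -0.03739103] 35.25918990342712
```

Call:
apply_moves(
  motion=[
    [[0,0,-0.015],[0,0,0],0.2],
    [[0,0,-0.045],[0,0,0],0.2],
    [[0,0,-0.08],[0,0,0],0.2],
    [[-0.035,0.02,-0.1],[0,0,0.056],0.2],
    [[-0.07,0.041,-0.1],[0,0,0.056],0.2],
    [[-0.1,0.06,-0.1],[0,0,0.056],0.2],
    [[-0.123,0.0731,-0.09],[0,0,0.056],0.2],
    [[-0.123,0.0731,-0.0842],[0,0,0.056],0.2],
    [[-0.123,0.0731,-0.0842],[0,0,0.056],0.2],
    [[-0.123,0.0731,-0.0842],[0,0,0.056],0.2],
    [[-0.123,0.0731,-0.0842],[0,0,0.056],0.2],
    [[-0.123,0.0731,-0.0842],[0,0,0.056],0.2],
    [[-0.123,0.0731,-0.0842],[0,0,0.056],0.2],
    [[-0.123,0.0731,-0.0842],[0,0,0.056],0.2],
    [[-0.123,0.0731,-0.0842],[0,0,0.056],0.2],
  ],
)

```text
time_s: 25.95
tcp_pos: [428.8, 195.5, 90.0]
ee_rot: [[0.98, -0.199, 0.0], [-0.199, -0.98, -0.0], [0.0, 0.0, -1.0]]
wrist_force: [-0.3, -0.5, -1.2]
opening: 0.379
```

Run:
```python
from h import *
c=cap("wrist","w14.png"); s=c["s"]
print(s["time_s"],s["tcp_pos"],Rn.from_matrix(s["ee_rot"]).as_euler("xyz",degrees=True),s["opening"]*94)
zt=s["tcp_pos"][2]+12-6.25
print("spacer dot rel TCP",((toz(c,[(279.5,261)],zt)-s["tcp_pos"])@s["ee_rot"]).round(2))
s2=manip.observe(); print(s2["tcp_pos"],((np.array([428.4,195.3,0])-s2["tcp_pos"])@s2["ee_rot"]).round(2))
```

```text
25.95 [428.76709145 195.48132505  89.96144271] [ 1.79994394e+02 -2.32368571e-03 -1.14693052e+01] 35.64322829876684
spacer dot rel TCP [[ 0.23  0.4  -5.75]]
[428.62249592 195.44636438  89.96598811] [-0.19  0.18 89.97]
```

View pics/w14.png

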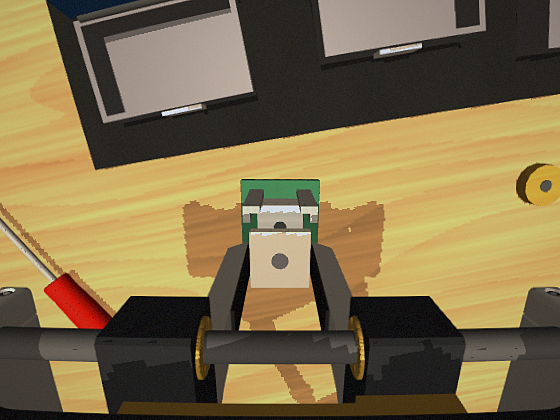

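Call:
apply_moves(
  motion=[
    [[0,0,0.008],[0,0,0],0.2],
    [[0,0,0.016],[0,0,0],0.2],
    [[0,0,0.024],[0,0,0],0.2],
    [[0,0,0.032],[0,0,0],0.2],
    [[0,0,0.04],[0,0,0],0.2],
    [[0,0,0.047],[0,0,0],0.2],
    [[0,0,0.053],[0,0,0],0.2],
    [[0,0,0.0574],[0,0,0],0.2],
    [[0,0,0.0574],[0,0,0],0.2],
    [[0,0,0.0574],[0,0,0],0.2],
    [[0,0,0.0574],[0,0,0],0.2],
    [[0,0,0.0574],[0,0,0],0.2],
  ],
)

```text
time_s: 27.0
tcp_pos: [428.5, 195.4, 32.7]
ee_rot: [[0.98, -0.199, 0.0], [-0.199, -0.98, -0.0], [0.0, -0.0, -1.0]]
wrist_force: [0.3, -0.5, -0.2]
opening: 0.376
```

Run:
```python
from h import *
s=manip.observe()
print(s["time_s"],s["tcp_pos"],s["wrist_force"],s["moment"],s["opening"]*94)
```

```text
27.0 [428.48010215 195.35509803  32.73562062] [ 0.34115218 -0.48820396 -0.15500564] [ 0.05072326  0.02401149 -0.00164981] 35.37321298564645
```

Call:
apply_moves(
  motion=[
    [[0,0,0],[0,0,0],0.52],
    [[0,0,0],[0,0,0],0.52],
    [[0,0,0],[0,0,0],0.52],
    [[0,0,-0.02],[0,0,0],0.52],
    [[0,0,-0.05],[0,0,0],0.52],
    [[0,0,-0.09],[0,0,0],0.52],
    [[0,0,-0.118],[0,0,0],0.52],
    [[0,0,-0.118],[0,0,0],0.52],
  ],
)

```text
time_s: 27.67
tcp_pos: [432.5, 196.6, 156.4]
ee_rot: [[0.98, -0.199, 0.012], [-0.199, -0.98, 0.003], [0.011, -0.006, -1.0]]
wrist_force: [0.8, 0.5, -0.7]
opening: 0.517
```

Run:
```python
from h import *
c=cap("wrist","w15.png",3,(190,130,370,260)); s=c["s"]
print(s["time_s"],s["tcp_pos"])
```

```text
27.6667 [432.51855529 196.60592392 156.44413416]
```

View pics/w15.png

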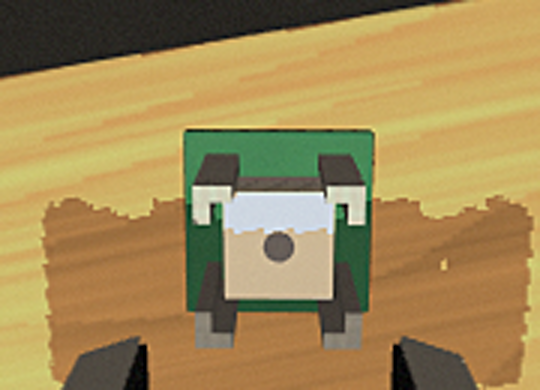

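Call:
apply_moves(
  motion=[
    [[0.2028,0.3897,0],[0,0,-0.146],0.55],
    [[0.2028,0.3897,0],[0,0,-0.146],0.55],
    [[0.2028,0.3897,0],[0,0,-0.146],0.55],
    [[0.2028,0.3897,0],[0,0,-0.146],0.55],
    [[0.2028,0.3897,0],[0,0,-0.146],0.55],
    [[0.2028,0.3897,0],[0,0,-0.146],0.55],
    [[0.2028,0.3897,0],[0,0,-0.146],0.55],
    [[0.2028,0.3897,0],[0,0,-0.146],0.55],
    [[0.2028,0.3897,0],[0,0,-0.146],0.55],
    [[0.2028,0.3897,0],[0,0,-0.146],0.55],
    [[0.2028,0.3897,0],[0,0,-0.146],0.55],
    [[0.2028,0.3897,0.0906],[0,0,-0.146],0.55],
    [[0.2028,0.3897,0.0906],[0,0,-0.146],0.55],
    [[0.2028,0.3897,0.0906],[0,0,-0.146],0.55],
    [[0.2028,0.3897,0.0906],[0,0,-0.146],0.55],
    [[0.2028,0.3897,0.0906],[0,0,-0.146],0.55],
    [[0.2028,0.3897,0.0906],[0,0,-0.146],0.55],
    [[0.2028,0.3897,0.0906],[0,0,-0.146],0.55],
    [[0.2028,0.3897,0.0906],[0,0,-0.146],0.55],
    [[0.2028,0.3897,0.0906],[0,0,-0.146],0.55],
  ],
)

```text
time_s: 29.38
tcp_pos: [550.5, -227.1, 61.7]
ee_rot: [[0.999, -0.054, 0.003], [-0.054, -0.999, -0.002], [0.003, 0.001, -1.0]]
wrist_force: [-0.0, -0.4, -0.4]
opening: 0.549
```

Run:
```python
from h import *
c=cap("wrist","w16.png"); s=c["s"]
print(s["time_s"],s["tcp_pos"],Rn.from_matrix(s["ee_rot"]).as_euler("xyz",degrees=True))
print(proj(c,[[549.7,-226.8,12]]))
```

```text
29.3833 [ 550.50659118 -227.0949694    61.71182198] [ 1.79916537e+02 -1.57222548e-01 -3.07556061e+00]
[[278.53056428 231.64577204]]
```

View pics/w16.png

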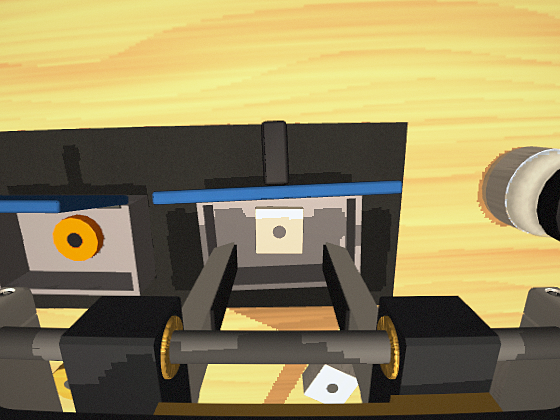

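The first spacer lies flat in the nest. The case 0 spacer is centred between the fingers at (279,231). Lower and grip.

Call:
apply_moves(
  motion=[
    [[0,0,0.025],[0,0,0],0.55],
    [[0,0,0.042],[0,0,0],0.55],
    [[0,0,0.0542],[0,0,0],0.55],
    [[0,0,0.0542],[0,0,0],0.55],
    [[0,0,0.0542],[0,0,0],0.55],
    [[0,0,0.0542],[0,0,0],0.2],
    [[0,0,0.0542],[0,0,0],0.2],
    [[0,0,0.0542],[0,0,0],0.2],
    [[0,0,0.0542],[0,0,0],0.2],
    [[0,0,0.0542],[0,0,0],0.2],
    [[0,0,0.0542],[0,0,0],0.2],
  ],
  force=20,
)

```text
time_s: 30.35
tcp_pos: [549.8, -227.0, 6.4]
ee_rot: [[0.999, -0.054, 0.001], [-0.054, -0.999, -0.0], [0.001, 0.0, -1.0]]
wrist_force: [-0.4, 0.3, 3.0]
opening: 0.379
```

Run:
```python
from h import *
s=manip.observe()
print(s["time_s"],s["tcp_pos"],s["wrist_force"],s["moment"],s["opening"]*94,Rn.from_matrix(s["ee_rot"]).as_euler("xyz",degrees=True))
```

```text
30.35 [ 549.82354397 -227.02534172    6.38066417] [-0.40314833  0.25321088  3.04600904] [ 0.08302406  0.1472156  -0.00244829] 35.652572115461595 [ 1.79977779e+02 -3.92313686e-02 -3.10649416e+00]
```

Call:
apply_moves(
  motion=[
    [[0,0,-0.015],[0,0,0],0.2],
    [[0,0,-0.045],[0,0,0],0.2],
    [[0,0,-0.085],[0,0,0],0.2],
    [[0,0,-0.124],[0,0,0],0.2],
    [[-0.1439,-0.415,-0.124],[0,0,0.146],0.2],
    [[-0.1439,-0.415,-0.124],[0,0,0.146],0.2],
    [[-0.1439,-0.415,-0.124],[0,0,0.146],0.2],
    [[-0.1439,-0.415,-0.124],[0,0,0.146],0.2],
    [[-0.1439,-0.415,-0.124],[0,0,0.146],0.2],
    [[-0.1439,-0.415,-0.124],[0,0,0.146],0.2],
    [[-0.1439,-0.415,-0.124],[0,0,0.146],0.2],
    [[-0.1439,-0.415,-0.124],[0,0,0.146],0.2],
    [[-0.1439,-0.415,-0.124],[0,0,0.146],0.2],
    [[-0.1439,-0.415,-0.124],[0,0,0.146],0.2],
    [[-0.1439,-0.415,-0.124],[0,0,0.146],0.2],
    [[-0.1439,-0.415,-0.124],[0,0,0.146],0.2],
    [[-0.1439,-0.415,-0.089],[0,0,0.146],0.2],
    [[-0.1439,-0.415,-0.089],[0,0,0.146],0.2],
    [[-0.1439,-0.415,-0.089],[0,0,0.146],0.2],
    [[-0.1439,-0.415,-0.089],[0,0,0.146],0.2],
  ],
)

```text
time_s: 32.02
tcp_pos: [428.8, 194.5, 95.3]
ee_rot: [[0.98, -0.2, -0.0], [-0.2, -0.98, -0.0], [0.0, 0.0, -1.0]]
wrist_force: [-0.5, 0.7, -0.6]
opening: 0.378
```

Call:
apply_moves(
  motion=[
    [[0,0,0],[0,0,0],0.2],
    [[0,0,0],[0,0,0],0.2],
    [[0,0,0],[0,0,0],0.2],
    [[0,0,0],[0,0,0],0.2],
    [[0,0,0],[0,0,0],0.2],
    [[0,0,0],[0,0,0],0.2],
  ],
)

```text
time_s: 32.52
tcp_pos: [428.5, 195.3, 95.0]
ee_rot: [[0.98, -0.199, 0.0], [-0.199, -0.98, 0.0], [0.0, -0.0, -1.0]]
wrist_force: [-0.2, -0.5, -0.2]
opening: 0.381
```

Run:
```python
from h import *
c=cap("wrist","w17.png"); s=c["s"]
print(s["time_s"],s["tcp_pos"],Rn.from_matrix(s["ee_rot"]).as_euler("xyz",degrees=True),s["opening"]*94)
zt=s["tcp_pos"][2]+12-6.38
print("spacer dot rel TCP",((toz(c,[(279.5,261)],zt)-s["tcp_pos"])@s["ee_rot"]).round(2))
s2=manip.observe(); print(s2["tcp_pos"],((np.array([428.4,195.3,0])-s2["tcp_pos"])@s2["ee_rot"]).round(2))
```

```text
32.5167 [428.51768564 195.26513903  95.04696168] [-1.79992742e+02 -2.35520967e-02 -1.14758706e+01] 35.83226357566011
spacer dot rel TCP [[ 0.17  0.4  -5.62]]
[428.420514   195.25262778  94.95191725] [-5.000e-02 -4.000e-02  9.495e+01]
```

View pics/w17.png

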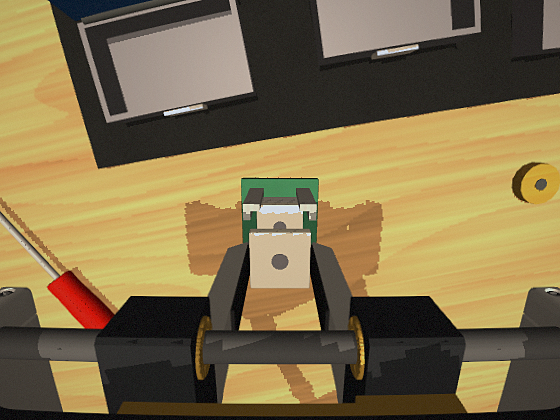

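Call:
apply_moves(
  motion=[
    [[0,0,0.008],[0,0,0],0.2],
    [[0,0,0.016],[0,0,0],0.2],
    [[0,0,0.024],[0,0,0],0.2],
    [[0,0,0.032],[0,0,0],0.2],
    [[0,0,0.04],[0,0,0],0.2],
    [[0,0,0.047],[0,0,0],0.2],
    [[0,0,0.0543],[0,0,0],0.2],
    [[0,0,0.0543],[0,0,0],0.2],
    [[0,0,0.0543],[0,0,0],0.2],
    [[0,0,0.0543],[0,0,0],0.2],
    [[0,0,0.0543],[0,0,0],0.2],
  ],
)

```text
time_s: 33.48
tcp_pos: [428.4, 195.3, 40.5]
ee_rot: [[0.98, -0.199, 0.0], [-0.199, -0.98, -0.0], [0.0, 0.0, -1.0]]
wrist_force: [-0.4, -0.1, 0.3]
opening: 0.384
```

Call:
apply_moves(
  motion=[
    [[0,0,0],[0,0,0],0.52],
    [[0,0,0],[0,0,0],0.52],
    [[0,0,0],[0,0,0],0.52],
    [[0,0,-0.02],[0,0,0],0.52],
    [[0,0,-0.05],[0,0,0],0.52],
    [[0,0,-0.08],[0,0,0],0.52],
    [[0,0,-0.11],[0,0,0],0.52],
    [[0,0,-0.11],[0,0,0],0.52],
    [[0,0,-0.11],[0,0,0],0.52],
    [[0,0,-0.11],[0,0,0],0.52],
  ],
)

```text
time_s: 34.32
tcp_pos: [427.8, 195.1, 150.1]
ee_rot: [[0.98, -0.199, -0.001], [-0.199, -0.98, -0.0], [-0.001, 0.0, -1.0]]
wrist_force: [0.6, 0.2, -0.8]
opening: 0.52
```

Run:
```python
from h import *
import pickle
c=cap("wrist","w18.png"); s=c["s"];pickle.dump(c,open("w18.pkl","wb"))
print(s["time_s"],s["tcp_pos"],Rn.from_matrix(s["ee_rot"]).as_euler("xyz",degrees=True))
c2=cap("scene","s18.png",5,(310,180,430,290))
```

```text
34.3167 [427.76968285 195.10499622 150.0712912 ] [ 1.79973673e+02  3.59049164e-02 -1.14678257e+01]
```

View pics/w18.png

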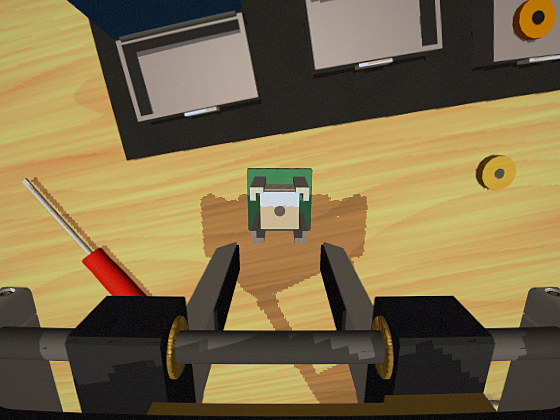

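View pics/s18.png

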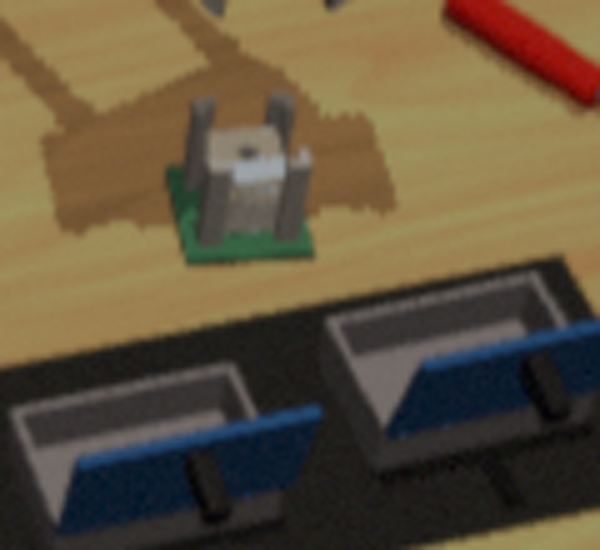

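Both spacers are stacked flat. The disc is at about (497,173), so I'll measure it.

```bash
cat >> h.py <<'E'
def discm(c,roi,z=12):
    x0,y0,x1,y1=roi
    hsv=cv2.cvtColor(c["color"],cv2.COLOR_RGB2HSV)
    m=cv2.inRange(hsv,(12,150,135),(32,255,255)); k=np.zeros_like(m);k[y0:y1,x0:x1]=1;m*=k
    n,l,st,ce=cv2.connectedComponentsWithStats(m); i=1+np.argmax(st[1:,4])
    cn=max(cv2.findContours((l==i).astype(np.uint8),0,1)[0],key=cv2.contourArea).reshape(-1,2)
    P=toz(c,cn,z)[:,:2].astype(np.float32)
    return st[i].tolist(),cv2.minEnclosingCircle(P),cv2.fitEllipse(P)
E
python3 - <<'E'
from h import *
import pickle
c=pickle.load(open("w18.pkl","rb"))
cv2.imwrite("pics/w18z.png",cv2.resize(np.ascontiguousarray(c["color"][140:210,460:530,::-1]),None,fx=6,fy=6,interpolation=cv2.INTER_NEAREST))
print(discm(c,(465,145,530,205)), toz(c,[(499.5,173.5)],12))
print(manip.observe()["tcp_pos"])
E
```

```text
([482, 156, 34, 35, 825], ((413.74273681640625, -29.08424186706543), 17.695425033569336), ((413.8223876953125, -28.95318603515625), (34.169803619384766, 34.37348556518555), 42.080078125)) [[413.07886969 -29.72184282  12.        ]]
[427.18499613 194.91098528 149.15328433]
```

View pics/w18z.png

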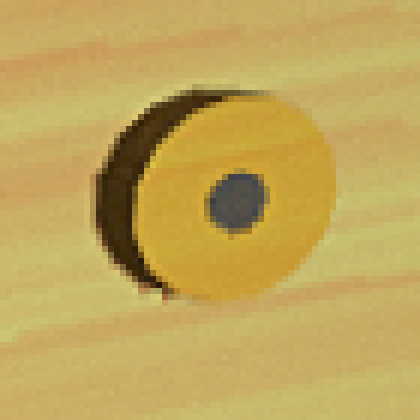

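The disc has been knocked and now lies at (413.7, -29.1). I'll go over it.

Call:
apply_moves(
  motion=[
    [[0.0055,0.04,0],[0,0,0],0.6],
    [[0.011,0.08,0],[0,0,0],0.6],
    [[0.0165,0.12,0.02],[0,0,0],0.6],
    [[0.022,0.16,0.05],[0,0,0],0.6],
    [[0.0275,0.2,0.08],[0,0,0],0.6],
    [[0.0303,0.2228,0.1],[0,0,0],0.6],
    [[0.0303,0.2228,0.1],[0,0,0],0.6],
    [[0.0303,0.2228,0.1],[0,0,0],0.6],
    [[0.0303,0.2228,0.1],[0,0,0],0.6],
    [[0.0303,0.2228,0.1],[0,0,0],0.6],
    [[0.0303,0.2228,0.1],[0,0,0],0.6],
    [[0.0303,0.2228,0.1],[0,0,0],0.6],
    [[0.0303,0.2228,0.1],[0,0,0],0.6],
    [[0.0303,0.2228,0.1],[0,0,0],0.6],
    [[0.0303,0.2228,0.1],[0,0,0],0.6],
  ],
)

```text
time_s: 35.67
tcp_pos: [414.0, -28.7, 50.9]
ee_rot: [[0.98, -0.198, 0.001], [-0.198, -0.98, -0.0], [0.001, 0.0, -1.0]]
wrist_force: [-0.3, 0.1, 1.0]
opening: 0.6
```

Run:
```python
from h import *
c=cap("wrist","w19.png"); s=c["s"]
print(s["time_s"],s["tcp_pos"],Rn.from_matrix(s["ee_rot"]).as_euler("xyz",degrees=True))
print(proj(c,[[413.7,-29.1,12]]))
hsv=cv2.cvtColor(c["color"],cv2.COLOR_RGB2HSV); print(hsv[220:260:8,270],hsv[235,262:300:8])
```

```text
35.6667 [413.97591927 -28.69261285  50.88965554] [ 1.79995154e+02 -4.66750062e-02 -1.14172125e+01]
[[279.60172183 235.69002007]]
[[ 19 197 144]
 [ 19 188 155]
 [ 20 184 157]
 [ 19 199 158]
 [ 19 187 154]] [[ 19 194 154]
 [ 20 189 155]
 [ 38  45  62]
 [ 90  30  60]
 [ 20 188 160]]
```

View pics/w19.png

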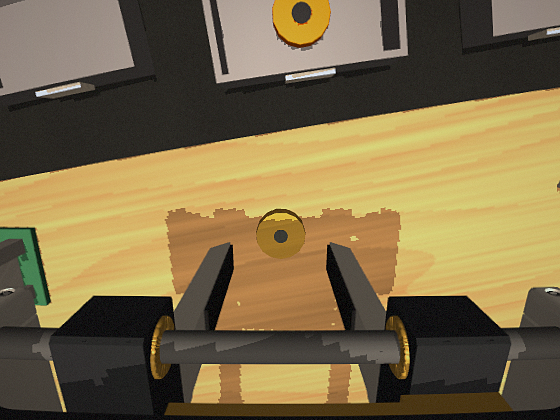

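Call:
apply_moves(
  motion=[
    [[-0.0004,0.001,0.02],[0,0,0],0.6],
    [[-0.0004,0.001,0.035],[0,0,0],0.6],
    [[-0.0004,0.001,0.0457],[0,0,0],0.6],
    [[-0.0004,0.001,0.0457],[0,0,0],0.6],
    [[-0.0004,0.001,0.0457],[0,0,0],0.6],
    [[-0.0004,0.001,0.0457],[0,0,0],0.2],
    [[-0.0004,0.001,0.0457],[0,0,0],0.2],
    [[-0.0004,0.001,0.0457],[0,0,0],0.2],
    [[-0.0004,0.001,0.0457],[0,0,0],0.2],
    [[-0.0004,0.001,0.0457],[0,0,0],0.2],
    [[-0.0004,0.001,0.0457],[0,0,0],0.2],
    [[-0.0004,0.001,0.0457],[0,0,0],0.2],
  ],
  force=25,
)

```text
time_s: 36.72
tcp_pos: [413.7, -30.1, 5.4]
ee_rot: [[0.98, -0.199, 0.001], [-0.199, -0.98, -0.0], [0.001, 0.0, -1.0]]
wrist_force: [-0.1, 0.9, 6.1]
opening: 0.373
```

Run:
```python
from h import *
s=manip.observe()
print(s["time_s"],s["tcp_pos"],s["wrist_force"],s["moment"],s["opening"]*94,Rn.from_matrix(s["ee_rot"]).as_euler("xyz",degrees=True))
```

```text
36.7167 [413.74193862 -30.1209176    5.40860449] [-0.06224683  0.85169296  6.09084133] [0.15239933 0.04604018 0.01633442] 35.064989339284594 [ 1.79995220e+02 -7.71149961e-02 -1.14739992e+01]
```

Call:
apply_moves(
  motion=[
    [[0,0,-0.015],[0,0,0],0.2],
    [[0,0,-0.045],[0,0,0],0.2],
    [[0,0,-0.08],[0,0,0],0.2],
    [[-0.0053,-0.04,-0.1],[0,0,0],0.2],
    [[-0.0106,-0.08,-0.11],[0,0,0],0.2],
    [[-0.016,-0.12,-0.11],[0,0,0],0.2],
    [[-0.0213,-0.16,-0.11],[0,0,0],0.2],
    [[-0.0266,-0.2,-0.11],[0,0,0],0.2],
    [[-0.0298,-0.2238,-0.105],[0,0,0],0.2],
    [[-0.0298,-0.2238,-0.1],[0,0,0],0.2],
    [[-0.0298,-0.2238,-0.1],[0,0,0],0.2],
    [[-0.0298,-0.2238,-0.1],[0,0,0],0.2],
    [[-0.0298,-0.2238,-0.1],[0,0,0],0.2],
    [[-0.0298,-0.2238,-0.1],[0,0,0],0.2],
    [[-0.0298,-0.2238,-0.1],[0,0,0],0.2],
    [[-0.0298,-0.2238,-0.1],[0,0,0],0.2],
    [[-0.0298,-0.2238,-0.1],[0,0,0],0.2],
    [[-0.0298,-0.2238,-0.1],[0,0,0],0.2],
  ],
)

```text
time_s: 38.22
tcp_pos: [428.6, 194.9, 105.0]
ee_rot: [[0.98, -0.2, 0.0], [-0.2, -0.98, -0.0], [0.0, -0.0, -1.0]]
wrist_force: [-0.7, -0.0, -0.9]
opening: 0.369
```

Run:
```python
from h import *
c=cap("wrist","w20.png"); s=c["s"]
print(s["time_s"],s["tcp_pos"],Rn.from_matrix(s["ee_rot"]).as_euler("xyz",degrees=True),s["opening"]*94)
zt=s["tcp_pos"][2]+12-5.4
print("tcp dot px expected",proj(c,(s["tcp_pos"]+[0,0,6.6])))
s2=manip.observe(); print(s2["tcp_pos"],((np.array([428.4,195.3,0])-s2["tcp_pos"])@s2["ee_rot"]).round(2))
```

```text
38.2167 [428.60962284 194.91510404 104.98137084] [-1.79998039e+02 -1.54065495e-02 -1.15131090e+01] 34.70365359058639
tcp dot px expected [[278.80465802 261.97094766]]
[428.58703414 195.03040141 104.95030614] [ -0.27  -0.23 104.95]
```

View pics/w20.png

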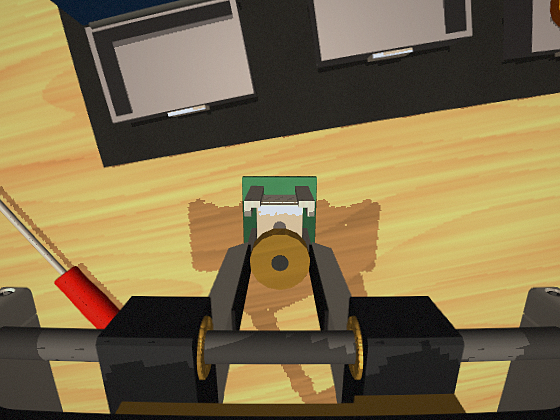

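The disc is held level, with its hole at (280,263) over the stack. I'll lower it to 51.7 mm.

Call:
apply_moves(
  motion=[
    [[0,0,0.008],[0,0,0],0.2],
    [[0,0,0.016],[0,0,0],0.2],
    [[0,0,0.024],[0,0,0],0.2],
    [[0,0,0.032],[0,0,0],0.2],
    [[0,0,0.04],[0,0,0],0.2],
    [[0,0,0.047],[0,0,0],0.2],
    [[0,0,0.0533],[0,0,0],0.2],
    [[0,0,0.0533],[0,0,0],0.2],
    [[0,0,0.0533],[0,0,0],0.2],
    [[0,0,0.0533],[0,0,0],0.2],
    [[0,0,0.0533],[0,0,0],0.2],
  ],
)

```text
time_s: 39.18
tcp_pos: [428.6, 195.3, 51.6]
ee_rot: [[0.98, -0.199, 0.0], [-0.199, -0.98, -0.0], [0.0, -0.0, -1.0]]
wrist_force: [0.3, -0.3, -1.2]
opening: 0.375
```

Call:
apply_moves(
  motion=[
    [[0,0,0],[0,0,0],0.52],
    [[0,0,0],[0,0,0],0.52],
    [[0,0,0],[0,0,0],0.52],
    [[0,0,-0.02],[0,0,0],0.52],
    [[0,0,-0.05],[0,0,0],0.52],
    [[0,0,-0.08],[0,0,0],0.52],
    [[0,0,-0.1],[0,0,0],0.52],
    [[0,0,-0.1],[0,0,0],0.52],
    [[0,0,-0.1],[0,0,0],0.52],
    [[0,0,-0.1],[0,0,0],0.52],
    [[0,0,-0.1],[0,0,0],0.52],
    [[0,0,-0.1],[0,0,0],0.52],
  ],
)

```text
time_s: 40.18
tcp_pos: [427.5, 195.0, 150.1]
ee_rot: [[0.98, -0.199, -0.003], [-0.199, -0.98, -0.001], [-0.003, 0.001, -1.0]]
wrist_force: [0.2, -0.2, -0.3]
opening: 0.52
```

Run:
```python
from h import *
import pickle
c=cap("wrist","w21.png"); s=c["s"];pickle.dump(c,open("w21.pkl","wb"))
print(s["time_s"],s["tcp_pos"],Rn.from_matrix(s["ee_rot"]).as_euler("xyz",degrees=True))
c2=cap("scene","s21.png",5,(310,180,430,290))
cv2.imwrite("pics/w21z.png",cv2.resize(np.ascontiguousarray(c["color"][140:260,220:340,::-1]),None,fx=4,fy=4,interpolation=cv2.INTER_NEAREST))
```

```text
40.1833 [427.468493   194.96044787 150.13991911] [ 1.79916176e+02  1.49359058e-01 -1.14746034e+01]
```

View pics/w21z.png

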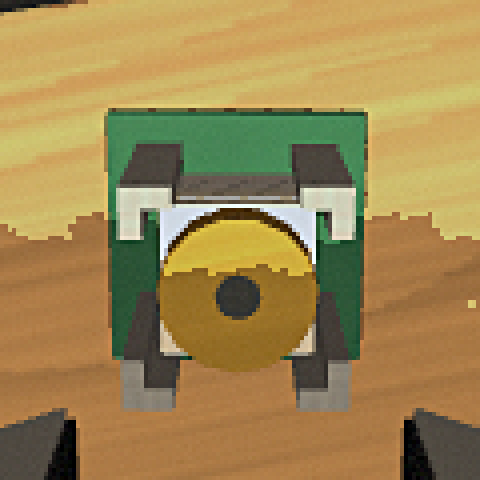

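View pics/s21.png

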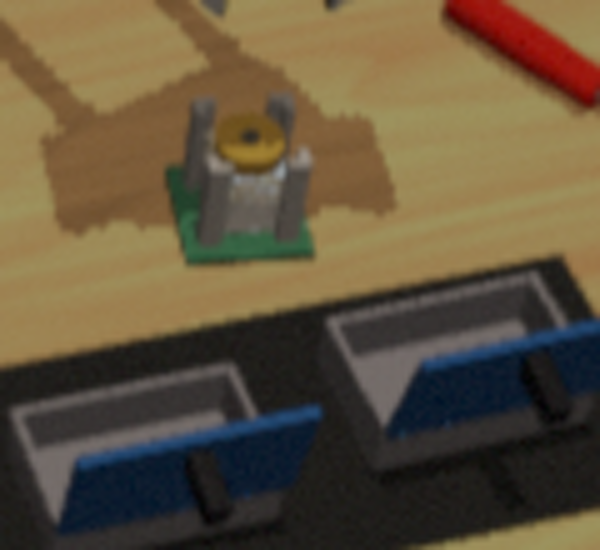

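The stack is complete: block, two spacers, then the disc, seated flat. Now I'll shut the lids, starting with lid 3.

Call:
apply_moves(
  motion=[
    [[0.04,-0.018,0],[0,0,-0.06],0.5],
    [[0.08,-0.036,0],[0,0,-0.12],0.5],
    [[0.12,-0.055,0],[0,0,-0.183],0.5],
    [[0.16,-0.073,0],[0,0,-0.183],0.5],
    [[0.2044,-0.094,0],[0,0,-0.183],0.5],
    [[0.2044,-0.094,0.015],[0,0,-0.183],0.5],
    [[0.2044,-0.094,0.027],[0,0,-0.183],0.5],
    [[0.2044,-0.094,0.027],[0,0,-0.183],0.5],
    [[0.2044,-0.094,0.027],[0,0,-0.183],0.5],
    [[0.2044,-0.094,0.027],[0,0,-0.183],0.5],
    [[0.2044,-0.094,0.027],[0,0,-0.183],0.5],
    [[0.2044,-0.094,0.027],[0,0,-0.183],0.5],
  ],
  force=15,
)

```text
time_s: 41.28
tcp_pos: [647.0, 246.8, 126.0]
ee_rot: [[1.0, -0.017, 0.002], [-0.017, -1.0, 0.0], [0.002, -0.0, -1.0]]
wrist_force: [0.8, 0.7, 0.4]
opening: 0.5
```

Run:
```python
from h import *
c=cap("wrist","w22.png"); s=c["s"]
print(s["time_s"],s["tcp_pos"],Rn.from_matrix(s["ee_rot"]).as_euler("xyz",degrees=True))
print(proj(c,[[647.5,246.7,76],[647.5,246.7,56]]))
c=cap("side","d22.png")
```

```text
41.2833 [646.99755197 246.79880097 126.01219213] [-1.79978473e+02 -9.00300415e-02 -9.72773855e-01]
[[279.09615106 229.75860881]
 [279.145735   221.81849806]]
```

View pics/w22.png

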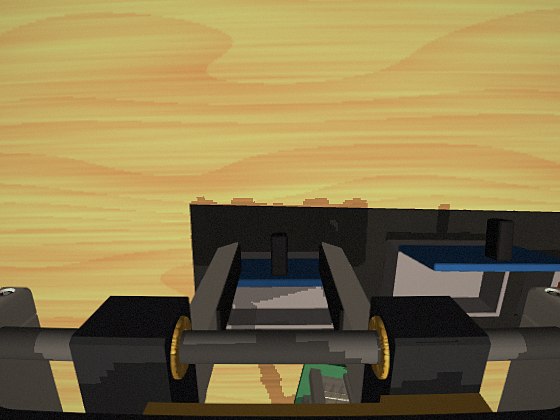

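View pics/d22.png

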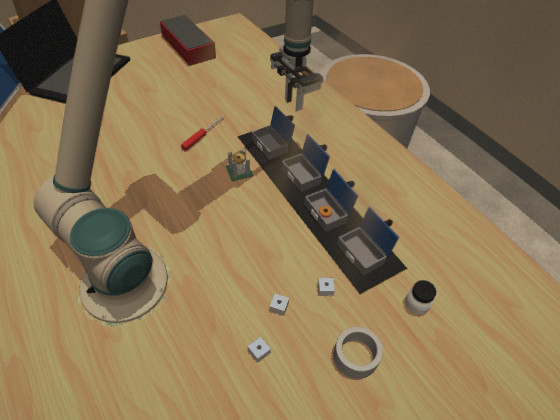

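Run:
```python
from h import *
import numpy as np
c=cap("wrist","w23.png",4,(220,200,350,310)); s=c["s"]
print(s["tcp_pos"])
hx,y=599.9,247.5
for th in (1.6,1.7,1.8,1.9,2.0):
    H=np.array([hx,34]); d=np.array([-np.cos(th),np.sin(th)]); n=np.array([np.sin(th),np.cos(th)])
    f=lambda a,b:[*(H+a*d+b*n)[:1],y,(H+a*d+b*n)[1]]
    pts=[f(63,36),f(47,36),f(70,0),f(70,6),f(55,30)]
    print(th,proj(c,pts)[:,1].round(1), np.round(pts[4],1))
```

```text
[647.27884343 246.77301414 125.82627552]
1.6 [252.6 244.9 303.9 296.3 256.4] [631.5 247.5  88.1]
1.7 [242.5 237.5 294.8 286.6 247.9] [636.7 247.5  84.7]
1.8 [232.9 230.7 285.1 276.7 239.8] [641.6 247.5  80.7]
1.9 [224.  224.4 275.2 266.5 232.2] [646.1 247.5  76.3]
2.0 [215.8 218.7 265.1 256.5 225.1] [650.1 247.5  71.5]
```

View pics/w23.png

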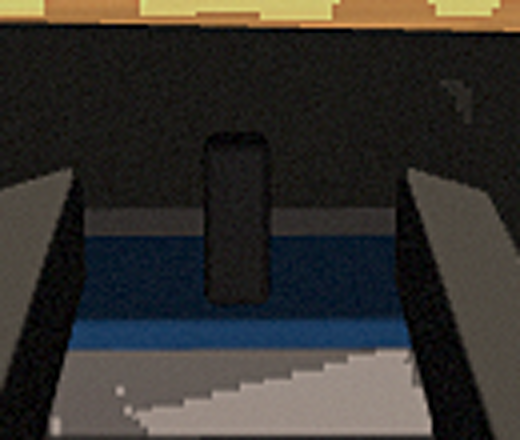

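Matching the lid edge and fin rows gives lid 3 at about 1.77 rad, with its grip near (640, 82). I'll pinch there and run the arc back.

Call:
apply_moves(
  motion=[
    [[-0.0073,0,0.03],[0,0,0],0.5],
    [[-0.0073,0,0.05],[0,0,0],0.5],
    [[-0.0073,0,0.0617],[0,0,0],0.5],
    [[-0.0073,0,0.0617],[0,0,0],0.3],
    [[-0.0073,0,0.0617],[0,0,0],0],
    [[-0.0073,0,0.0617],[0,0,0],0],
    [[-0.0073,0,0.0617],[0,0,0],0],
    [[-0.0073,0,0.0617],[0,0,0],0],
    [[-0.0133,0,0.0572],[0,0,0],0],
    [[-0.0216,0,0.0527],[0,0,0],0],
    [[-0.0304,0,0.0495],[0,0,0],0],
    [[-0.0396,0,0.0476],[0,0,0],0],
    [[-0.0489,0,0.0471],[0,0,0],0],
    [[-0.0583,0,0.048],[0,0,0],0],
    [[-0.0674,0,0.0503],[0,0,0],0],
    [[-0.0761,0,0.0539],[0,0,0],0],
    [[-0.0841,0,0.0588],[0,0,0],0],
    [[-0.0913,0,0.0648],[0,0,0],0],
    [[-0.0975,0,0.0718],[0,0,0],0],
    [[-0.1026,0,0.0797],[0,0,0],0],
  ],
  force=15,
)

```text
time_s: 43.1
tcp_pos: [543.8, 248.7, 44.8]
ee_rot: [[1.0, -0.017, -0.0], [-0.017, -1.0, 0.0], [-0.0, -0.0, -1.0]]
wrist_force: [2.1, 2.0, 2.1]
opening: 0.128
```

Run:
```python
from h import *
s=manip.observe()
print(s["time_s"],s["tcp_pos"],s["wrist_force"],s["moment"],s["opening"]*94)
```

```text
43.1 [543.77815461 248.66925994  44.82759809] [2.09952312 1.97655188 2.11338799] [ 0.26782957 -0.53329493  0.10275419] 11.993271719132476
```

Call:
apply_moves(
  motion=[
    [[0,0,0.0015],[0,0,0],0],
    [[0,0,0.0015],[0,0,0],0],
    [[0,0,0.0015],[0,0,0],0],
    [[0,0,0.0],[0,0,0],0.5],
    [[0,0,0.0],[0,0,0],0.5],
    [[0,0,-0.03],[0,0,0],0.5],
    [[0,0,-0.065],[0,0,0],0.5],
    [[0,0,-0.1],[0,0,0],0.5],
    [[0.1073,0.1643,-0.1],[0,0,0.0145],0.5],
    [[0.1073,0.1643,-0.1],[0,0,0.0145],0.5],
    [[0.1073,0.1643,-0.1],[0,0,0.0145],0.5],
    [[0.1073,0.1643,-0.1],[0,0,0.0145],0.5],
    [[0.1073,0.1643,-0.1],[0,0,0.0145],0.5],
    [[0.1073,0.1643,-0.08],[0,0,0.0145],0.5],
    [[0.1073,0.1643,-0.08],[0,0,0.0145],0.5],
    [[0.1073,0.1643,-0.08],[0,0,0.0145],0.5],
    [[0.1073,0.1643,-0.08],[0,0,0.0145],0.5],
    [[0.1073,0.1643,-0.08],[0,0,0.0145],0.5],
    [[0.1073,0.1643,-0.08],[0,0,0.0145],0.5],
  ],
)

```text
time_s: 44.68
tcp_pos: [649.4, 83.3, 125.9]
ee_rot: [[1.0, -0.03, 0.001], [-0.03, -1.0, -0.0], [0.001, 0.0, -1.0]]
wrist_force: [-0.2, -0.2, 0.1]
opening: 0.499
```

```bash
cat >> h.py <<'E'
def lidtab(c,hx,y):
    for th in (1.6,1.7,1.8,1.9):
        H=np.array([hx,34]); d=np.array([-np.cos(th),np.sin(th)]); n=np.array([np.sin(th),np.cos(th)])
        f=lambda a,b:[*(H+a*d+b*n)[:1],y,(H+a*d+b*n)[1]]
        pts=[f(63,36),f(70,0),f(70,6),f(55,30)]
        print(th,"tip,edge lo,edge hi",proj(c,pts)[:3].round(1).tolist(), "grip",np.round(pts[3],1))
E
python3 - <<'E'
from h import *
c=cap("wrist","w24.png"); s=c["s"]
cv2.imwrite("pics/w24z.png",cv2.resize(np.ascontiguousarray(c["color"][200:310,220:350,::-1]),None,fx=4,fy=4,interpolation=cv2.INTER_NEAREST))
print(s["time_s"],s["tcp_pos"],Rn.from_matrix(s["ee_rot"]).as_euler("xyz",degrees=True))
lidtab(c,609.1,82.4)
E
```

```text
44.6833 [649.40360956  83.29465596 125.87261076] [ 1.79992205e+02 -7.82914504e-02 -1.73385711e+00]
1.6 tip,edge lo,edge hi [[280.3, 243.1], [281.8, 294.9], [281.5, 287.2]] grip [640.7  82.4  88.1]
1.7 tip,edge lo,edge hi [[280.0, 233.0], [281.5, 285.6], [281.2, 277.4]] grip [645.9  82.4  84.7]
1.8 tip,edge lo,edge hi [[279.8, 223.4], [281.2, 275.9], [281.0, 267.3]] grip [650.8  82.4  80.7]
1.9 tip,edge lo,edge hi [[279.6, 214.6], [280.9, 265.8], [280.7, 257.1]] grip [655.3  82.4  76.3]
```

View pics/w24.png

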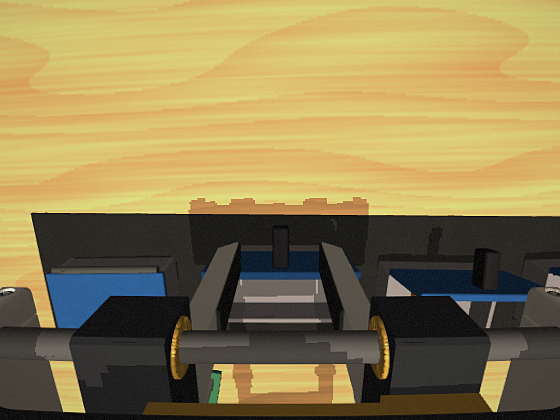

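View pics/w24z.png

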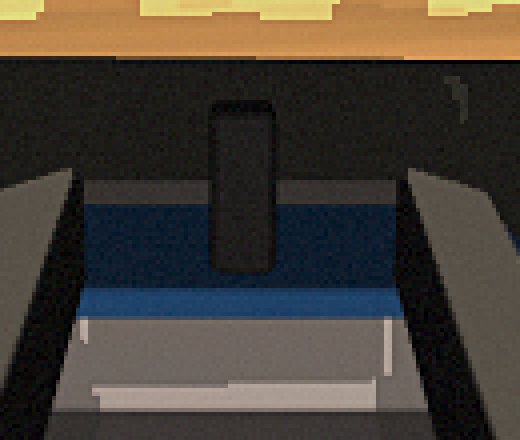

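Lid 3 looks shut, at the left of the picture. Lid 2 is at about 1.76 rad with its fin at u=280. I'll pinch and close it.

Call:
apply_moves(
  motion=[
    [[0,0,0.03],[0,0,0],0.5],
    [[0,0,0.05],[0,0,0],0.5],
    [[0,0,0.0617],[0,0,0],0.5],
    [[0,0,0.0617],[0,0,0],0.3],
    [[0,0,0.0617],[0,0,0],0],
    [[0,0,0.0617],[0,0,0],0],
    [[0,0,0.0617],[0,0,0],0],
    [[0,0,0.0617],[0,0,0],0],
    [[-0.006,0,0.0575],[0,0,0],0],
    [[-0.0143,0,0.053],[0,0,0],0],
    [[-0.0231,0,0.0498],[0,0,0],0],
    [[-0.0323,0,0.0479],[0,0,0],0],
    [[-0.0416,0,0.0474],[0,0,0],0],
    [[-0.051,0,0.0483],[0,0,0],0],
    [[-0.0601,0,0.0506],[0,0,0],0],
    [[-0.0688,0,0.0542],[0,0,0],0],
    [[-0.0768,0,0.0591],[0,0,0],0],
    [[-0.084,0,0.0651],[0,0,0],0],
    [[-0.0902,0,0.0721],[0,0,0],0],
    [[-0.0953,0,0.08],[0,0,0],0],
  ],
)

```text
time_s: 46.4
tcp_pos: [553.3, 85.6, 45.1]
ee_rot: [[0.999, -0.032, 0.001], [-0.032, -0.999, 0.0], [0.001, -0.0, -1.0]]
wrist_force: [3.1, 2.2, 3.5]
opening: 0.128
```

Call:
apply_moves(
  motion=[
    [[0,0,0.0015],[0,0,0],0],
    [[0,0,0.0015],[0,0,0],0],
    [[0,0,0.0015],[0,0,0],0],
    [[0,0,0.0],[0,0,0],0.5],
    [[0,0,0.0],[0,0,0],0.5],
    [[0,0,-0.03],[0,0,0],0.5],
    [[0,0,-0.065],[0,0,0],0.5],
    [[0,0,-0.1],[0,0,0],0.5],
    [[0.0765,0.1569,-0.1],[0,0,0.025],0.5],
    [[0.0765,0.1569,-0.1],[0,0,0.025],0.5],
    [[0.0765,0.1569,-0.1],[0,0,0.025],0.5],
    [[0.0765,0.1569,-0.1],[0,0,0.025],0.5],
    [[0.0765,0.1569,-0.1],[0,0,0.025],0.5],
    [[0.0765,0.1569,-0.08],[0,0,0.025],0.5],
    [[0.0765,0.1569,-0.08],[0,0,0.025],0.5],
    [[0.0765,0.1569,-0.08],[0,0,0.025],0.5],
    [[0.0765,0.1569,-0.08],[0,0,0.025],0.5],
    [[0.0765,0.1569,-0.08],[0,0,0.025],0.5],
    [[0.0765,0.1569,-0.08],[0,0,0.025],0.5],
  ],
)

```text
time_s: 47.98
tcp_pos: [625.9, -73.2, 125.8]
ee_rot: [[0.998, -0.056, 0.001], [-0.056, -0.998, -0.001], [0.001, 0.0, -1.0]]
wrist_force: [0.4, -1.1, 0.4]
opening: 0.496
```

Run:
```python
from h import *
c=cap("wrist","w25.png"); s=c["s"]
print(s["time_s"],s["tcp_pos"],Rn.from_matrix(s["ee_rot"]).as_euler("xyz",degrees=True))
lidtab(c,585.4,-73.7)
```

```text
47.9833 [625.88322595 -73.23495389 125.84083559] [ 1.79975157e+02 -7.90450209e-02 -3.18600391e+00]
1.6 tip,edge lo,edge hi [[279.8, 243.4], [282.5, 295.1], [282.1, 287.4]] grip [617.  -73.7  88.1]
1.7 tip,edge lo,edge hi [[279.3, 233.3], [282.0, 285.9], [281.6, 277.6]] grip [622.2 -73.7  84.7]
1.8 tip,edge lo,edge hi [[278.9, 223.7], [281.5, 276.1], [281.0, 267.6]] grip [627.1 -73.7  80.7]
1.9 tip,edge lo,edge hi [[278.5, 214.8], [281.0, 266.1], [280.5, 257.4]] grip [631.6 -73.7  76.3]
```

View pics/w25.png

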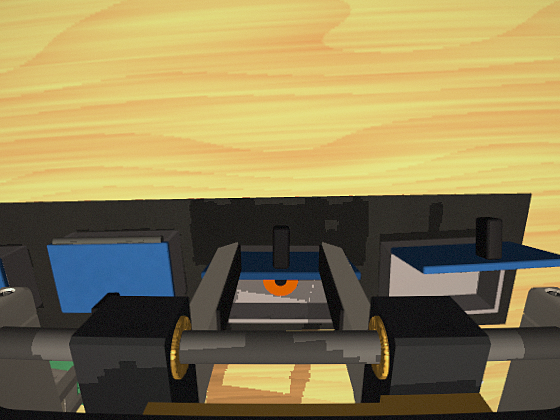

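Lid 2 looks shut. Lid 1's fin at (280,247) looks the same as the previous one, so I'll run the same close.

Call:
apply_moves(
  motion=[
    [[0,0,0.03],[0,0,0],0.5],
    [[0,0,0.05],[0,0,0],0.5],
    [[0,0,0.0617],[0,0,0],0.5],
    [[0,0,0.0617],[0,0,0],0.3],
    [[0,0,0.0617],[0,0,0],0],
    [[0,0,0.0617],[0,0,0],0],
    [[0,0,0.0617],[0,0,0],0],
    [[0,0,0.0617],[0,0,0],0],
    [[-0.006,0,0.0575],[0,0,0],0],
    [[-0.0143,0,0.053],[0,0,0],0],
    [[-0.0231,0,0.0498],[0,0,0],0],
    [[-0.0323,0,0.0479],[0,0,0],0],
    [[-0.0416,0,0.0474],[0,0,0],0],
    [[-0.051,0,0.0483],[0,0,0],0],
    [[-0.0601,0,0.0506],[0,0,0],0],
    [[-0.0688,0,0.0542],[0,0,0],0],
    [[-0.0768,0,0.0591],[0,0,0],0],
    [[-0.084,0,0.0651],[0,0,0],0],
    [[-0.0902,0,0.0721],[0,0,0],0],
    [[-0.0953,0,0.08],[0,0,0],0],
  ],
)

```text
time_s: 49.7
tcp_pos: [529.4, -68.6, 44.9]
ee_rot: [[0.998, -0.057, 0.0], [-0.057, -0.998, -0.001], [0.0, 0.001, -1.0]]
wrist_force: [2.2, -2.4, 2.6]
opening: 0.123
```

Call:
apply_moves(
  motion=[
    [[0,0,0.0015],[0,0,0],0],
    [[0,0,0.0015],[0,0,0],0],
    [[0,0,0.0015],[0,0,0],0],
    [[0,0,0.0],[0,0,0],0.5],
    [[0,0,0.0],[0,0,0],0.5],
    [[0,0,-0.03],[0,0,0],0.5],
    [[0,0,-0.065],[0,0,0],0.5],
    [[0,0,-0.1],[0,0,0],0.5],
    [[0.1023,0.1549,-0.1],[0,0,-0.05],0.5],
    [[0.1023,0.1549,-0.1],[0,0,-0.05],0.5],
    [[0.1023,0.1549,-0.1],[0,0,-0.05],0.5],
    [[0.1023,0.1549,-0.1],[0,0,-0.05],0.5],
    [[0.1023,0.1549,-0.1],[0,0,-0.05],0.5],
    [[0.1023,0.1549,-0.08],[0,0,-0.05],0.5],
    [[0.1023,0.1549,-0.08],[0,0,-0.05],0.5],
    [[0.1023,0.1549,-0.08],[0,0,-0.05],0.5],
    [[0.1023,0.1549,-0.08],[0,0,-0.05],0.5],
    [[0.1023,0.1549,-0.08],[0,0,-0.05],0.5],
    [[0.1023,0.1549,-0.08],[0,0,-0.05],0.5],
  ],
)

```text
time_s: 51.28
tcp_pos: [624.1, -228.2, 126.0]
ee_rot: [[1.0, -0.006, 0.001], [-0.006, -1.0, -0.001], [0.001, 0.001, -1.0]]
wrist_force: [0.4, -0.8, -0.4]
opening: 0.5
```

Run:
```python
from h import *
c=cap("wrist","w26.png"); s=c["s"]
print(s["time_s"],s["tcp_pos"],Rn.from_matrix(s["ee_rot"]).as_euler("xyz",degrees=True))
lidtab(c,583.5,-229)
```

```text
51.2833 [ 624.09336867 -228.18887163  126.04297139] [ 1.79966402e+02 -8.13315082e-02 -3.25998554e-01]
1.6 tip,edge lo,edge hi [[280.1, 243.4], [280.3, 295.2], [280.2, 287.5]] grip [ 615.1 -229.    88.1]
1.7 tip,edge lo,edge hi [[280.0, 233.3], [280.2, 285.9], [280.2, 277.7]] grip [ 620.3 -229.    84.7]
1.8 tip,edge lo,edge hi [[280.0, 223.8], [280.2, 276.2], [280.2, 267.6]] grip [ 625.2 -229.    80.7]
1.9 tip,edge lo,edge hi [[279.9, 214.9], [280.1, 266.1], [280.1, 257.5]] grip [ 629.7 -229.    76.3]
```

View pics/w26.png

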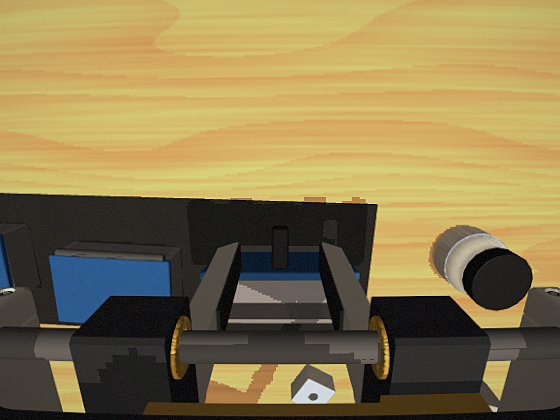

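Call:
apply_moves(
  motion=[
    [[0,0,0.03],[0,0,0],0.5],
    [[0,0,0.05],[0,0,0],0.5],
    [[0,0,0.0617],[0,0,0],0.5],
    [[0,0,0.0617],[0,0,0],0.3],
    [[0,0,0.0617],[0,0,0],0],
    [[0,0,0.0617],[0,0,0],0],
    [[0,0,0.0617],[0,0,0],0],
    [[0,0,0.0617],[0,0,0],0],
    [[-0.006,0,0.0575],[0,0,0],0],
    [[-0.0143,0,0.053],[0,0,0],0],
    [[-0.0231,0,0.0498],[0,0,0],0],
    [[-0.0323,0,0.0479],[0,0,0],0],
    [[-0.0416,0,0.0474],[0,0,0],0],
    [[-0.051,0,0.0483],[0,0,0],0],
    [[-0.0601,0,0.0506],[0,0,0],0],
    [[-0.0688,0,0.0542],[0,0,0],0],
    [[-0.0768,0,0.0591],[0,0,0],0],
    [[-0.084,0,0.0651],[0,0,0],0],
    [[-0.0902,0,0.0721],[0,0,0],0],
    [[-0.0953,0,0.08],[0,0,0],0],
  ],
)

```text
time_s: 53.0
tcp_pos: [527.7, -227.7, 45.6]
ee_rot: [[1.0, -0.007, 0.001], [-0.007, -1.0, 0.0], [0.001, -0.0, -1.0]]
wrist_force: [1.8, 4.4, 2.7]
opening: 0.124
```

Call:
apply_moves(
  motion=[
    [[0,0,0.0015],[0,0,0],0],
    [[0,0,0.0015],[0,0,0],0],
    [[0,0,0.0015],[0,0,0],0],
    [[0,0,0.0],[0,0,0],0.5],
    [[0,0,0.0],[0,0,0],0.5],
    [[0,0,-0.04],[0,0,0],0.5],
    [[0,0,-0.08],[0,0,0],0.5],
    [[0,0,-0.12],[0,0,0],0.5],
    [[-0.1,-0.098,-0.16],[0,0,0],0.5],
    [[-0.1,-0.098,-0.16],[0,0,0],0.5],
    [[-0.1,-0.098,-0.16],[0,0,0],0.5],
    [[-0.1,-0.098,-0.16],[0,0,0],0.5],
    [[-0.1,-0.098,-0.16],[0,0,0],0.5],
    [[-0.1,-0.098,-0.16],[0,0,0],0.5],
    [[-0.1,-0.098,-0.16],[0,0,0],0.5],
    [[-0.1,-0.098,-0.16],[0,0,0],0.5],
    [[-0.1,-0.098,-0.16],[0,0,0],0.5],
    [[-0.1,-0.098,-0.16],[0,0,0],0.5],
    [[-0.1,-0.098,-0.16],[0,0,0],0.5],
  ],
)

```text
time_s: 54.58
tcp_pos: [429.5, -130.1, 204.3]
ee_rot: [[1.0, -0.007, -0.001], [-0.007, -1.0, 0.0], [-0.001, -0.0, -1.0]]
wrist_force: [-0.2, 0.2, -0.2]
opening: 0.499
```

Run:
```python
from h import *
c=cap("wrist","w27.png"); s=c["s"]
print(s["time_s"],s["tcp_pos"],Rn.from_matrix(s["ee_rot"]).as_euler("xyz",degrees=True))
for b in blue(c): print(b)
c=cap("scene","s27.png",2.5,(150,180,460,340))
c=cap("side","d27.png")
```

```text
54.5833 [ 429.52543418 -130.06169119  204.28533432] [-1.79984985e+02  5.47011902e-02 -4.11060262e-01]
([8, 20, 115, 75, 7380], ((573.9755859375, 84.54753112792969), (112.9232406616211, 69.86370849609375), 88.1674575805664))
([163, 39, 113, 79, 7845], ((550.4388427734375, -69.91940307617188), (111.98560333251953, 69.93208312988281), 86.65274810791016))
([320, 43, 115, 74, 7755], ((548.5370483398438, -227.87655639648438), (69.41285705566406, 112.45234680175781), 0.05964784696698189))
```

View pics/w27.png

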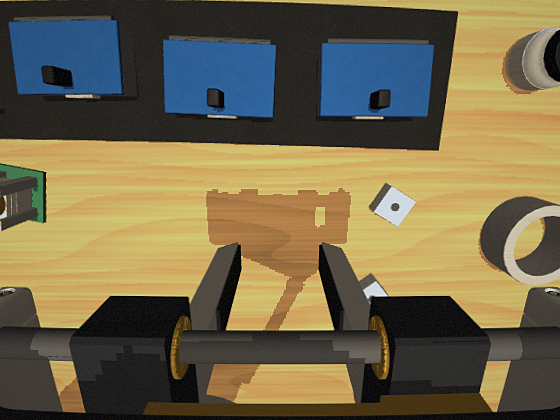

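View pics/s27.png

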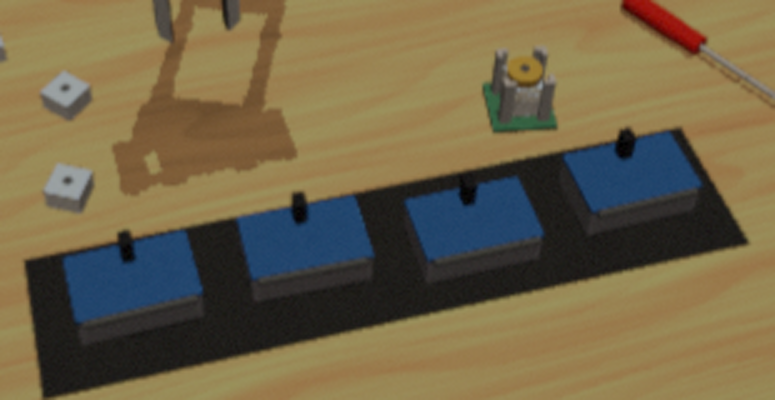

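View pics/d27.png

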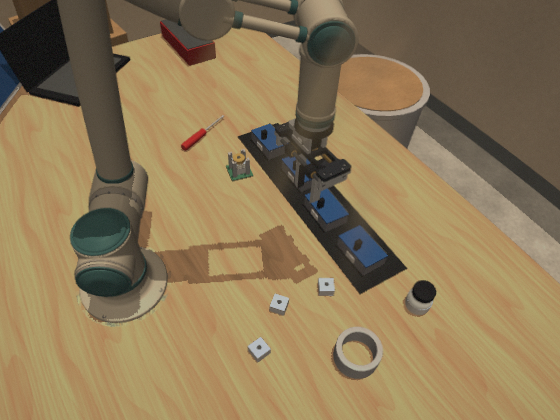

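All lids look shut. I'll compare against the starting scene image to detect any small residual opening.

Run:
```python
from h import *
a=cv2.imread("pics/scene0.png"); c=cap("scene"); b=np.ascontiguousarray(c["color"][:,:,::-1])
def prep(i,box): x0,y0,x1,y1=box; return cv2.GaussianBlur(cv2.cvtColor(i,cv2.COLOR_BGR2GRAY)[y0:y1,x0:x1].astype(np.float32),(3,3),0.7)
# fin boxes & lid boxes & static reference (mat corner/case rear wall)
for nm,box in {"fin0":(190,268,214,288),"fin1":(258,253,282,273),"fin2":(326,248,350,266),"fin3":(390,229,414,247),
   "lid0":(172,270,236,302),"lid1":(243,256,303,290),"lid2":(310,249,370,283),"lid3":(373,231,433,265),"mat":(150,300,180,332),"driver":(395,172,465,224)}.items():
    A,B=prep(a,box),prep(b,box)
    print(nm,"shift",np.round(cv2.phaseCorrelate(A,B,cv2.createHanningWindow(A.shape[::-1],cv2.CV_32F)),3).tolist() if False else [np.round(v,3) for v in cv2.phaseCorrelate(A,B,cv2.createHanningWindow(A.shape[::-1],cv2.CV_32F))],"absdiff",round(float(np.abs(A-B).mean()),2))
for nm,P in {"fin0":[528.5,-227.8],"fin3":[544.9,248.5]}.items():
    r=62.65
    out=[]
    for th in (0,0.05):
        ph=np.arctan2(36,55)+th; rr=np.hypot(36,55)
        out.append(proj(c,[[P[0]+55-rr*np.cos(ph),P[1],34+rr*np.sin(ph)]])[0])
    print(nm,"px shift per 0.05rad",out[1]-out[0])
```

```text
fin0 shift [array([-0.173, -0.059]), np.float64(1.0)] absdiff 1.12
fin1 shift [array([ 0.182, -0.376]), np.float64(1.054)] absdiff 0.95
fin2 shift [array([ 0.483, -0.033]), np.float64(0.889)] absdiff 1.06
fin3 shift [array([0.07 , 0.113]), np.float64(0.988)] absdiff 1.07
lid0 shift [array([-0.067, -0.106]), np.float64(1.086)] absdiff 1.18
lid1 shift [array([-0.055, -0.206]), np.float64(1.01)] absdiff 2.62
lid2 shift [array([ 0.124, -0.19 ]), np.float64(0.939)] absdiff 2.4
lid3 shift [array([-0.001, -0.037]), np.float64(1.026)] absdiff 2.55
mat shift [array([-0.006,  0.103]), np.float64(1.061)] absdiff 0.93
driver shift [array([-0.151,  0.037]), np.float64(0.864)] absdiff 3.62
fin0 px shift per 0.05rad [ 0.04965815 -0.0866398 ]
fin3 px shift per 0.05rad [ 0.55029082 -0.18310277]
```

The scene view can't resolve a small residual opening, so I'll press each fin down gently with shut fingertips. Each should stop at z of about 70 if its lid is fully shut.

Call:
apply_moves(
  motion=[
    [[0.04,0.04,0.02],[0,0,0],0],
    [[0.08,0.08,0.05],[0,0,0],0],
    [[0.1,0.098,0.085],[0,0,0],0],
    [[0.1,0.098,0.12],[0,0,0],0],
    [[0.1,0.098,0.125],[0,0,0],0],
    [[0.1,0.098,0.13],[0,0,0],0],
    [[0.1,0.098,0.133],[0,0,0],0],
    [[0.1,0.098,0.135],[0,0,0],0],
    [[0.1,0.098,0.137],[0,0,0],0],
    [[0.1,0.098,0.137],[0,0,0],0],
    [[0.1,0.098,0.137],[0,0,0],0],
  ],
  force=10,
)

```text
time_s: 55.7
tcp_pos: [528.3, -228.0, 70.4]
ee_rot: [[1.0, -0.006, 0.002], [-0.006, -1.0, -0.002], [0.002, 0.002, -1.0]]
wrist_force: [-1.7, -0.0, 6.1]
opening: 0.004
```

Call:
apply_moves(
  motion=[
    [[0,0,-0.03],[0,0,0],0],
    [[0.001,-0.04,-0.04],[0,0,0],0],
    [[0.001,-0.08,-0.04],[0,0,0],0],
    [[0.001,-0.12,-0.04],[0,0,0],0],
    [[0.001,-0.16,-0.04],[0,0,0],0],
    [[0.001,-0.16,-0.03],[0,0,0],0],
    [[0.001,-0.16,-0.015],[0,0,0],0],
    [[0.001,-0.16,-0.007],[0,0,0],0],
    [[0.001,-0.16,-0.003],[0,0,0],0],
    [[0.001,-0.16,0],[0,0,0],0],
    [[0.001,-0.16,0],[0,0,0],0],
    [[0.001,-0.16,0],[0,0,0],0],
  ],
)

```text
time_s: 56.7
tcp_pos: [529.7, -68.1, 70.2]
ee_rot: [[1.0, -0.008, -0.001], [-0.008, -1.0, 0.001], [-0.001, -0.001, -1.0]]
wrist_force: [-5.3, 3.1, 14.8]
opening: 0.007
```

Call:
apply_moves(
  motion=[
    [[0,0,-0.03],[0,0,0],0],
    [[0.0,-0.04,-0.04],[0,0,0],0],
    [[0.01,-0.08,-0.04],[0,0,0],0],
    [[0.02,-0.12,-0.04],[0,0,0],0],
    [[0.0225,-0.154,-0.04],[0,0,0],0],
    [[0.0225,-0.154,-0.03],[0,0,0],0],
    [[0.0225,-0.154,-0.015],[0,0,0],0],
    [[0.0225,-0.154,-0.007],[0,0,0],0],
    [[0.0225,-0.154,-0.003],[0,0,0],0],
    [[0.0225,-0.154,0],[0,0,0],0],
    [[0.0225,-0.154,0],[0,0,0],0],
    [[0.0225,-0.154,0],[0,0,0],0],
  ],
)

```text
time_s: 57.7
tcp_pos: [553.0, 84.7, 70.2]
ee_rot: [[1.0, -0.009, -0.001], [-0.009, -1.0, 0.0], [-0.001, -0.0, -1.0]]
wrist_force: [-6.1, 0.7, 15.3]
opening: 0.004
```

Call:
apply_moves(
  motion=[
    [[0,0,-0.03],[0,0,0],0],
    [[0.0,-0.04,-0.04],[0,0,0],0],
    [[-0.005,-0.08,-0.04],[0,0,0],0],
    [[-0.01,-0.12,-0.04],[0,0,0],0],
    [[-0.0103,-0.163,-0.04],[0,0,0],0],
    [[-0.0103,-0.163,-0.03],[0,0,0],0],
    [[-0.0103,-0.163,-0.015],[0,0,0],0],
    [[-0.0103,-0.163,-0.007],[0,0,0],0],
    [[-0.0103,-0.163,-0.003],[0,0,0],0],
    [[-0.0103,-0.163,0],[0,0,0],0],
    [[-0.0103,-0.163,0],[0,0,0],0],
    [[-0.0103,-0.163,0],[0,0,0],0],
  ],
)

```text
time_s: 58.7
tcp_pos: [544.1, 247.4, 70.2]
ee_rot: [[1.0, -0.009, -0.002], [-0.009, -1.0, 0.0], [-0.002, -0.0, -1.0]]
wrist_force: [-6.0, -0.4, 12.9]
opening: 0.005
```

All four fins stop at 70.2–70.4 mm, so all the lids are shut. I'll retreat and do the final check.

Call:
apply_moves(
  motion=[
    [[0,0,-0.03],[0,0,0],0],
    [[0,0,-0.07],[0,0,0],0],
    [[0,0,-0.11],[0,0,0],0],
    [[0,0,-0.14],[0,0,0],0],
    [[-0.17,0.06,-0.14],[0,0,0],0],
    [[-0.17,0.06,-0.14],[0,0,0],0],
    [[-0.17,0.06,-0.14],[0,0,0],0],
    [[-0.17,0.06,-0.14],[0,0,0],0],
    [[-0.17,0.06,-0.14],[0,0,0],0],
    [[-0.17,0.06,-0.14],[0,0,0],0],
    [[-0.17,0.06,-0.14],[0,0,0],0],
    [[-0.17,0.06,-0.14],[0,0,0],0],
    [[-0.17,0.06,-0.14],[0,0,0],0],
    [[-0.17,0.06,-0.14],[0,0,0],0],
  ],
)

```text
time_s: 59.87
tcp_pos: [376.0, 190.0, 207.6]
ee_rot: [[1.0, -0.007, 0.0], [-0.007, -1.0, -0.0], [0.0, 0.0, -1.0]]
wrist_force: [-0.7, 0.1, -0.1]
opening: 0.005
```

Run:
```python
from h import *
c=cap("wrist","w28.png"); s=c["s"]
print(s["time_s"],s["tcp_pos"],s["wrist_force"],s["opening"])
for z in (58,): print("disc at stack top",discm(c,(150,110,420,235),z))
cap("scene","s28.png",2.5,(150,180,460,340))
```

```text
59.8667 [376.00831724 190.03431665 207.6453925 ] [-0.6819337   0.1171474  -0.11415921] 0.0050407864974235045
disc at stack top ([206, 189, 143, 26, 1795], ((375.9289245605469, 192.3043212890625), 74.84244537353516), ((373.9836730957031, 192.5740509033203), (23.800861358642578, 164.38587951660156), 179.20664978027344))
```

View pics/w28.png

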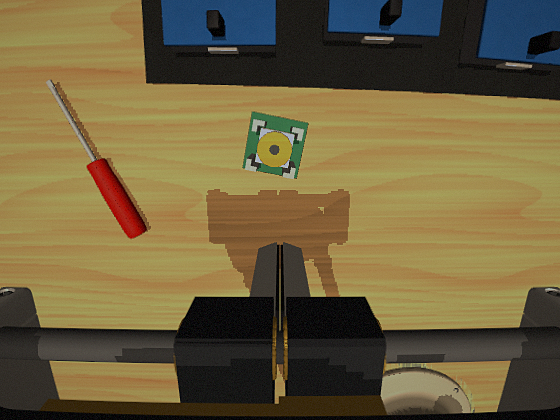

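View pics/s28.png

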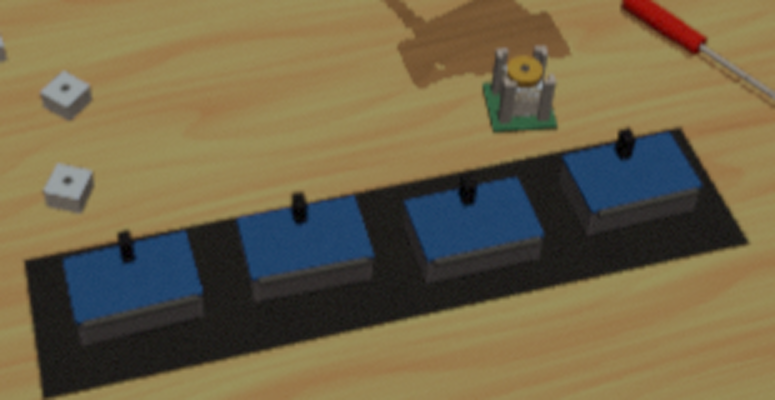

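Run:
```python
from h import *
c=cap("wrist")
print("hole xy at z=58:",toz(c,[(274.5,149.5)],58).round(1))
r=discm(c,(252,128,298,172),58); print(r[1],r[2][1])
print(job.hand_in())
```

```text
hole xy at z=58: [[427.2 194.3  58. ]]
((428.0968933105469, 194.8673553466797), 17.403200149536133) (33.604026794433594, 34.08694076538086)
the job is handed in; nothing more can be done
None
```

The antenna insulator is built in the nest and the job is handed in, at about 60 s on the robot's clock out of the 210 s allowed.

**What I did**
- **Cases:** I opened all four, and they stood open together. Case 0 held a spacer, case 1 the orange disc, case 2 nothing and case 3 a spacer.
- **Stack:** I took the block farthest to the robot's left, then the case 3 spacer, the case 0 spacer, and last the brass disc. The disc had been knocked about 3 cm aside during the run, so I measured its position again before picking it up.
- **Lids:** I shut all four. The orange disc was never touched.

**Last checks**
- **Stack position:** The top disc measured about (428.1, 194.9), within 0.5 mm of the nest centre at (428.3, 195.3). It looks flat in the pictures.
- **Lids:** A gentle press on each lid's fin stopped at 70.2–70.4 mm, where 70 mm means shut.
- **Bystanders:** I touched none of the other things on the bench. I didn't measure the jar or tape roll at the end, but they and the screwdriver looked undisturbed in the pictures.

**Checks that failed or disagreed**
- **Scene-image comparison:** Comparing start and end pictures couldn't show whether a lid was slightly open, so I pressed the fins instead. It also gave a higher difference around the screwdriver (3.6, against about 1 elsewhere), which I put down to arm shadow.
- **Lid opening:** I aimed for 1.9 rad; the two lids I measured (2 and 3) stood at about 1.77 rad, past upright.
- **Disc detection:** One late automatic reading of the disc picked up wood grain in shadow. I repeated it on a tighter area and got the figure above.

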